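# Lay the straightedge along the graphite slab

## Task

Get the slab ready to be checked: put the scoring knife that lies on the plywood plate into the shallow grey tray, then lay the ribbed straightedge from the sloping rest flat on the plate, rib up, with its long edge flush along the black slab's near face and its end home against the steel stop. Bring it up gently until you feel it meet the face and the stop, let go, and leave the burner, flask and jar as they stand.

Things in the scene. Friction and masses are not known exactly. Their poses are not given: they have to be found in the camera images.
- jig: Fixed plywood plate 170 (x) x 300 (y) x 10 mm; origin centre of underside, on the bench. Black graphite slab fixed on its far half: x 0 to 80, y -100 to 100, 12 mm thick (top 22 mm over bench). Its near face is the jig's plane x=0, facing -x, towards the robot; before it lies a free strip 85 mm wide, 10 mm high. Jig and rest may swap sides of the bench.
- stop: Steel block fixed on the strip near the plate's +y end, 50 (x) x 20 (y) x 16 mm high plus a 4 mm screw head; same axes as the jig. Origin: centre of its underside, on the plate's top, 28 mm before the slab face. The face to butt against looks to -y, 10 mm from the origin. Its place along y varies.
- rest: Fixed wooden rest; its board slopes 35 degrees, rising along its x (away from the robot), 270 mm along y. The board's surface is 85 mm above the bench over the origin; a lip along its lower side stands 8 mm above the board. Highest point of its board 110 mm. Origin: on the bench, under the middle of the straightedge's place.
- straightedge: Loose, about 0.3 kg: flat steel bar 56 (x) x 240 (y) x 5 mm with an aluminium rib along the middle of its top, 12 mm wide (x), 110 mm long (y), rib top 36 mm above the underside; grip across the rib. Same either way round. Origin: centre of underside, z out of the ribbed side. Starts on the rest, tilted 35 degrees with the board, long lower edge on the lip.
- knife: Loose glass-scoring knife, 60 g, lying on the plate's strip where the straightedge must go. Dark wooden handle 16 mm wide (x), 18 mm high, from y=-60 to 25 mm; then brass collar and short blade to y=+60. Origin: underside, middle of the 120 mm length; balances within about 10 mm to -y of it.
- tray: Fixed open grey tray, 110 mm (x) by 180 mm (y) outside, walls 4 mm thick and 30 mm high, floor 4 mm thick. Origin: centre of its underside.
- burner: Bystander: bench gas burner standing between the plate and the rest, 165 mm tall, round foot 84 mm across. Origin: centre of its foot, on the bench. Do not disturb.
- flask: Bystander: round glass flask on a cork ring, 90 mm across, 144 mm tall, at the far side. Origin: centre of its underside.
- jar: Bystander: steel jar with glass rods, 72 mm across, about 185 mm tall, at the far side. Origin: centre of its underside.

How it is judged:
On the way, in this order (a step that is already met when the one before it is completed fails the run):
1. The knife lies in the tray (x of knife in the frame of tray between -0.045 and 0.045 m and y of knife in the frame of tray between -0.08 and 0.08 m and z of knife in the frame of tray below 0.018 m and height (world z) of knife above 0 m), for 0.2 s.
2. The straightedge lies on the plate, flush with the slab and home on the stop (x of straightedge in the frame of jig between -0.03 and -0.026 m and angle between the y axis of straightedge and the y axis of jig, either way round below 0.015 rad and z of straightedge in the frame of jig below 0.0125 m and angle between straightedge's own z axis and vertical below 0.03 rad and y of straightedge in the frame of stop between -0.1325 and -0.128 m), for 0.2 s.
At the end, for the whole second after the job is handed in: The straightedge lies flat on the plate, rib up, its long edge within 2 mm of the slab's near face and parallel to it within 0.015 rad, its end within 2.5 mm of the stop's face; the knife lies in the tray; both at rest (all of step 1 and all of step 2 and linear speed of straightedge below 0.01 m/s and angular speed of straightedge below 0.05 rad/s and linear speed of knife below 0.02 m/s); the robot touches nothing.
It fails at once if The straightedge is pressed on the plate, slab or stop with more than 80 N (contact force between straightedge and jig above 80 N or contact force between straightedge and stop above 80 N).
It fails at once if The burner is pushed more than 15 mm or tipped (distance of burner from where it was at the start of the episode above 0.015 m or angle between burner's own z axis and vertical above 0.2 rad).
It fails at once if The flask is pushed more than 15 mm or tipped (distance of flask from where it was at the start of the episode above 0.015 m or angle between flask's own z axis and vertical above 0.2 rad).
It fails at once if The jar is pushed more than 15 mm or tipped (distance of jar from where it was at the start of the episode above 0.015 m or angle between jar's own z axis and vertical above 0.2 rad).
It also fails if it takes over 66 s, if anything falls off the work surface, if the arm or the gripper's body presses on something with over 40 N, if the wrist force passes 120 N, or if a joint passes its speed limit or range.

## Robot

A 7-joint arm with a two-finger parallel gripper is mounted at the origin on the work surface. World frame = base frame: x ahead of the robot, y to its left, z up, the work surface at z = 0. Lengths are in m, angles in rad, forces in N, time in s.
With the tool pointing down it reaches from about 0.35 to 0.9 m from the base axis. Payload 8.1 kg.
Tool frame: the origin (TCP) lies at the centre of the arm's flange, where the gripper is bolted on; the fingertips stand 178 mm ahead of it and the grasp point (between the pads) lies 159 mm ahead of it; x points along the fingers, z is the direction in which the jaws open and shut, and the axes are right-handed (so a half turn about x gives the same grasp; the last joint's range is limited). The gripper opens to 92 mm and grips with 3 to 60 N. Pads are 19 mm wide; open, the fingers measure 130 mm over their backs; the gripper's body (75 mm by 190 mm) begins 47 mm behind the grasp point.
Start: joints at [-1.302, 0.434, 0.025, 1.573, -0.012, 1.134, -0.075], TCP at [0.227, 0.582, 0.405] pointing down, gripper open.
Joint ranges: [-2.62, 2.62], [-0.44, 2.09], [-1.27, 1.32], [0.08, 2.57], [-1.32, 4.46], [0.12, 2], [-2.74, 2.74]. Speed limits (rad/s): [2.22, 2.22, 3.01, 3.01, 3.14, 3.14, 3.14].

## Interface

Orientations are given as a rotation vector (axis times angle).
In Python, from cell import arm, get_image, search_frame, pinpoint gives the robot as it stands.
- The arm moves only by the tool arm_command, never from a script. Its argument "motion" is a list of rows, each a list of 7 numbers: the finger opening in mm, from 0 to 91.8, then the shift along the tool's x, y, z in mm, then the turn, a rotation vector about the tool's x, y, z in degrees. In form: [[fingers, x, y, z, ax, ay, az], ...]. A call has 1 to 5 rows; each row shifts and turns the commanded pose from where the row before left it, along the tool's axes as they then stand; what a row does not reach is not made up. A row lasts 1/8 s, in which the tool goes at most 62.5 mm and 10.7 degrees, less where a joint would pass 70% of its speed; a pose out of reach is approached as far as the arm can. A call with a gripper value outside its range is refused whole. The fingers move at their own pace and stop on an object; "newtons" is the grip in N (left out, the last holds). Time passes only in rows, so rows that do not move let the fingers close. It gives the time, the measured TCP pose, the force and the opening at its end, in the units of the state.
- arm.observe(): the state, without advancing time (a new reading comes with each control period).
- get_image(name): name is "scene" or "top"; returns a dict with "frame" (400x640x3 uint8, red, green, blue), "range_z" (400x640 float32, m along the optical axis (not along the pixel's ray), 0 where there is no reading), "K" (3x3 intrinsics, pixels), "origin" and "rotation" of the camera in the world. Camera axes: x right, y down, z forward; pixel columns grow to the right and rows downward; lengths in m; the calibration is good to about 2 mm. A picture is of the moment at which its call begins.
- arm.sign_off(): hands the job in, once; it reports no verdict.
Trained networks look in the newest picture that a camera, given by its name, has taken for a name from the list of things; names that differ only in an ending like _2 or _b are one class to them, and where a whole thing is asked for, a point or a joint stands for the part that bears it (a point fixed in the world has none). Each returns a list of dicts, best first, with "p" (0 to 1); they miss things now and then, are a little off and sometimes report something else, mostly with a low value. They report only what shows in the picture. A call takes as long as a camera call.
- search_frame(camera, target): "point" ([x, y, z] in m, in world coordinates, good to about 4 mm: the middle of the surface that is visible of it).
- pinpoint(camera, target): "point" ([x, y, z] in m, in world coordinates, good to about 4 mm: a listed point, or the origin of a listed thing).
The state is a dict: "clock": time; "joints": joint angles; "dq": joint speeds; "joint_efforts": joint torques, N m; "position": TCP position; "ee_rot": TCP orientation; "force": force on the tool from outside, world axes, zero at the start; "ft_torque": the same for the moment, N m; "width": opening from 0.0 (shut) to 1.0 (fully open).
Only numpy, scipy, OpenCV 4.12 (cv2) and the standard library are available. Lean on these libraries where they do the work, as an engineer would, in place of code of your own. Each camera call takes 0.05 s, during which the arm holds its last target. There are 200 camera calls.

## Working session

There is one attempt and no reset: what is moved stays moved. The work goes in short steps, Python scripts to look and compute and a tool call to move; the robot and the scene stay as the last step left them, time stands still between calls to the robot, and variables do not carry over. Pictures are saved under pics/ and viewed, about 8 in all and at most 12, crops included, and the job is handed in when it is done.

Besides the shell and the picture viewer there is one more tool, called after ">>>" in YAML: its name, and indented under it one key for each argument. arm_command: Moves the arm, as the interface text tells. Its arguments: {"type":"object","properties":{"motion":{"type":"array"},"newtons":{"type":"number"}},"required":["motion"]}

```bash
ls; mkdir -p pics
python3 - <<'E'
from cell import arm,get_image,search_frame,pinpoint
import cv2,numpy as np
s=arm.observe();print({k:np.round(v,3) for k,v in s.items()})
ims=[]
for c in("scene","top"):
    d=get_image(c);cv2.imwrite(f"pics/{c}0.png",cv2.cvtColor(d["frame"],cv2.COLOR_RGB2BGR));np.savez(f"{c}0.npz",**d)
    print(c,np.round(d["K"],1).tolist(),np.round(d["origin"],3),np.round(d["rotation"],3).tolist())
    for t in("jig","stop","rest","straightedge","knife","tray","burner","flask","jar"):
        print(t,[(np.round(r["point"],3).tolist(),round(r["p"],2)) for r in pinpoint(c,t)[:2]])
E
```

```text
pics
{'clock': np.float64(0.0), 'joints': array([-1.302,  0.435,  0.025,  1.574, -0.012,  1.134, -0.075]), 'dq': array([ 0.   ,  0.   , -0.001, -0.   , -0.   ,  0.001,  0.   ]), 'joint_efforts': array([-1.0000e-03, -6.6784e+01,  9.8500e-01, -3.1446e+01, -6.1000e-02,
        4.3000e-02,  0.0000e+00]), 'position': array([0.227, 0.582, 0.404]), 'ee_rot': array([-0.932,  1.364,  0.93 ]), 'force': array([-0.602,  0.965, -0.316]), 'ft_torque': array([-0.02 ,  0.044, -0.01 ]), 'width': np.float64(1.0)}
scene [[469.1, 0.0, 325.7], [0.0, 469.1, 197.7], [0.0, 0.0, 1.0]] [1.159 0.688 0.877] [-0.928, -2.457, 1.086]
jig [([0.45, 0.217, -0.001], 0.62)]
stop [([0.685, 0.012, -0.0], 0.7), ([0.461, -0.213, 0.001], 0.15)]
rest [([0.461, -0.214, 0.002], 0.95)]
straightedge [([0.467, -0.208, 0.086], 0.92)]
knife [([0.414, 0.162, 0.01], 0.85)]
tray [([0.687, 0.013, -0.001], 0.97)]
burner [([0.512, -0.002, -0.005], 0.7)]
flask [([0.745, -0.313, 0.001], 0.93)]
jar [([0.731, 0.283, -0.001], 0.58)]
top [[452.6, 0.0, 323.6], [0.0, 452.6, 198.4], [0.0, 0.0, 1.0]] [0.388 0.013 1.001] [-2.116, 2.106, -0.181]
jig [([0.451, 0.218, 0.001], 0.82)]
stop [([0.399, 0.342, 0.01], 0.65)]
rest [([0.462, -0.22, -0.005], 0.59)]
straightedge [([0.462, -0.209, 0.084], 0.71)]
knife [([0.411, 0.163, 0.008], 0.83)]
tray [([0.685, 0.002, -0.002], 0.72)]
burner [([0.411, 0.165, 0.011], 0.34)]
flask [([0.742, -0.315, -0.0], 0.92)]
jar [([0.734, 0.288, -0.002], 0.97)]
```

View pics/top0.png

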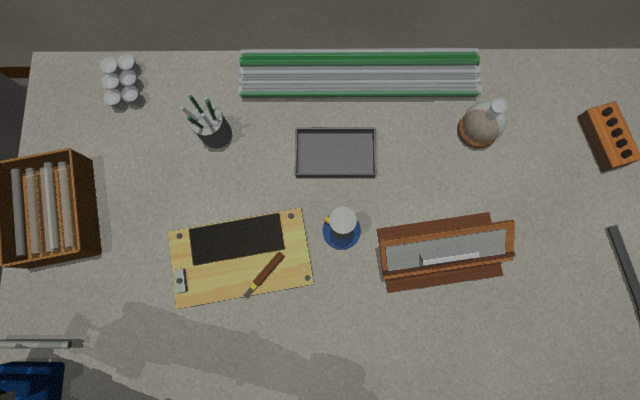

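View pics/scene0.png

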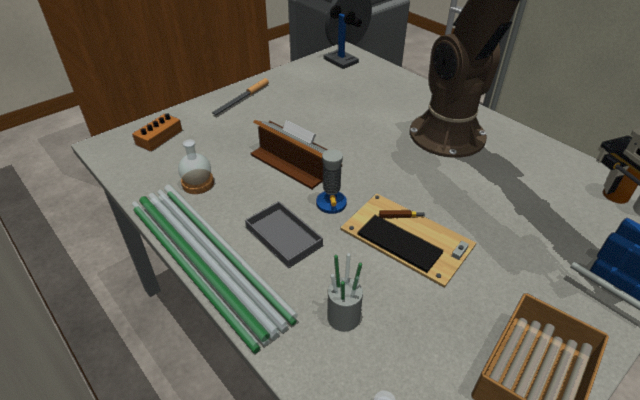

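The top view shows the jig at left (slab around 237,238; stop at 180,280; knife about 265,275 lying diagonally). It also shows the tray at (336,152), the burner at (342,228) and the rest with the straightedge at (447,255). Next I'll measure the edges.

```bash
cat > h.py <<'E'
import numpy as np,cv2
from scipy.spatial.transform import Rotation as R
def Rm(d):
    r=np.asarray(d["rotation"]); return R.from_rotvec(r).as_matrix() if r.shape==(3,) else r
def cloud(d):
    K=d["K"];v,u=np.mgrid[:400,:640];z=d["range_z"]
    P=np.stack([(u-K[0,2])/K[0,0]*z,(v-K[1,2])/K[1,1]*z,z],-1)
    return P@Rm(d).T+d["origin"]
def onplane(d,uv,h):
    K=d["K"];uv=np.atleast_2d(uv).astype(float)
    r=np.c_[(uv[:,0]-K[0,2])/K[0,0],(uv[:,1]-K[1,2])/K[1,1],np.ones(len(uv))]@Rm(d).T
    return d["origin"]+r*((h-d["origin"][2])/r[:,2])[:,None]
def rect(d,mask,h):
    n,l,st,_=cv2.connectedComponentsWithStats(mask.astype(np.uint8));i=1+st[1:,4].argmax()
    v,u=np.nonzero(l==i);p=onplane(d,np.c_[u,v],h)[:,:2]
    (c,wh,a)=cv2.minAreaRect((p*1000).astype(np.float32))
    e=cv2.boxPoints((c,wh,a));k=e[1]-e[0] if np.hypot(*(e[1]-e[0]))>np.hypot(*(e[2]-e[1])) else e[2]-e[1]
    m=p.mean(0);w,V=np.linalg.eigh(np.cov(p.T));ax=V[:,1]*np.sign(V[1,1])
    return len(v),np.round(c,1),np.round(wh,1),"rectyaw",round(np.degrees(np.arctan2(-k[0],k[1]))%180,2),"mean",np.round(m*1000,1),"pcayaw",round(np.degrees(np.arctan2(-ax[0],ax[1])),2)
E
python3 - <<'E'
from h import *
d=dict(np.load("top0.npz"));f=d["frame"].astype(int);P=cloud(d)
hsv=cv2.cvtColor(d["frame"],cv2.COLOR_RGB2HSV).astype(int)
def roi(u0,u1,v0,v1):
    m=np.zeros((400,640),bool);m[v0:v1,u0:u1]=1;return m
r=roi(160,320,200,312)
slab=r&(f.sum(2)<120);print("slab",rect(d,slab,.022),"z",np.median(P[slab][:,2]))
print("plate",rect(d,r&((hsv[...,1]>70)&(f.sum(2)>250)|(f.sum(2)<120)),.010))
print("knife handle",rect(d,roi(240,300,250,300)&(f.sum(2)<280)&(hsv[...,1]>90),.018))
print("knife px z",np.round(P[268,267],3),np.round(P[290,250],3))
st=roi(170,192,262,296)
st&=(hsv[...,1]<60);print("stop",rect(d,st,.026),np.median(P[st][:,2]))
t=roi(290,380,120,182)&(P[...,2]>.02)&(P[...,2]<.04);print("tray",rect(d,t,.03))
s=roi(375,520,215,290)&(hsv[...,1]<50)&(P[...,2]>.06);p=P[s];print("se z range",p[:,2].min(),p[:,2].max(),rect(d,s,.1))
# board-plane deviation: rib
A=np.c_[p[:,:2],np.ones(len(p))]
import numpy as np
best=0
rng=np.random.default_rng(0)
for _ in range(300):
    i=rng.choice(len(p),3,0)
    try:c=np.linalg.solve(A[i],p[i,2])
    except: continue
    k=abs(A@c-p[:,2])<.003
    if k.sum()>best:best=k.sum();K=k
c=np.linalg.lstsq(A[K],p[K,2],rcond=None)[0];print("plane",c,"slope",np.degrees(np.arctan(np.hypot(*c[:2]))),"yaw",np.degrees(np.arctan2(c[1],c[0])),best,len(p))
n=np.array([-c[0],-c[1],1]);n/=np.linalg.norm(n)
dev=(p-[0,0,c[2]])@n
rb=p[(dev>.026)&(dev<.04)];print("rib",len(rb),rb.mean(0),np.median((rb-[0,0,c[2]])@n),rb.min(0),rb.max(0))
pl=p[K];print("plate ctr",pl.mean(0),pl.min(0),pl.max(0))
yaw=np.arctan2(c[1],c[0]);Y=np.array([-np.sin(yaw),np.cos(yaw),0]);q=rb@Y;print("rib along",q.min(),q.max());q=pl@Y;print("plate along",np.percentile(q,[0,1,99,100]));X=np.cross(Y,n);q=pl@X;print("plate across",np.percentile(q,[0,1,99,100]),"rib across",np.percentile(rb@X,[1,50,99]),X,n)
# burner
b=roi(315,370,195,255)&(P[...,2]>.12);print("burner top",P[b].mean(0),P[b].max(0))
E
```

```text
slab (1803, array([486.3, 239.7]), array([ 77.6, 165.8]), 'rectyaw', np.float32(10.46), 'mean', array([484.3, 254.9]), 'pcayaw', np.float64(11.84)) z 0.022351957979833137
plate (8332, array([450.2, 217.7]), array([169.7, 299.7]), 'rectyaw', np.float32(10.56), 'mean', array([442.6, 221.1]), 'pcayaw', np.float64(7.43))
knife handle (350, array([416.1, 159.6]), array([ 18.5, 108.2]), 'rectyaw', np.float32(50.21), 'mean', array([422.9, 153.9]), 'pcayaw', np.float64(51.02))
knife px z [0.426 0.154 0.028] [0.38  0.191 0.017]
stop (254, array([399.2, 339.8]), array([50.3, 22.8]), 'rectyaw', np.float32(100.41), 'mean', array([398.8, 339.9]), 'pcayaw', np.float64(-78.67)) 0.024742007423813717
tray (650, array([684.5,   9.5]), array([111.2, 179.8]), 'rectyaw', np.float32(0.74), 'mean', array([683.5,   9.4]), 'pcayaw', np.float64(0.7))
se z range 0.0600619873819509 1.0011784713254994 (2985, array([ 461.1, -210.5]), array([ 49.4, 243.6]), 'rectyaw', np.float32(8.79), 'mean', array([ 461.1, -208.5]), 'pcayaw', np.float64(9.22))
plane [ 0.68497461  0.1055987  -0.20346527] slope 34.72453691083086 yaw 8.763974007765077 2028 2995
rib 374 [ 0.44455426 -0.21289475  0.11541774] 0.030457855126636353 [ 0.43031033 -0.26749036  0.10883035] [ 0.45771635 -0.1583081   0.12086691]
plate ctr [ 0.46452118 -0.20816171  0.09273834] [ 0.42171955 -0.33186291  0.07188697] [ 0.50204953 -0.09085382  0.10854039]
rib along -0.33338639864109515 -0.22345149005204806
plate along [-0.39867417 -0.39629589 -0.16072907 -0.15882966]
plate across [0.36960994 0.37082158 0.42767211 0.42858741] rib across [0.39290222 0.40052063 0.4061044 ] [0.81230398 0.12522836 0.56963155] [-0.56298075 -0.08679159  0.82190017]
burner top [ 0.50732828 -0.00336687  0.17745549] [0.53615021 0.02124513 1.00117847]
```

```bash
cat >> h.py <<'E'
def go(pos,toolx,toolz,ref=None,fpt=.159):
    """rows info: turn (deg, tool axes) then shift (mm, tool axes after turn) from the present pose to put the grasp point at pos"""
    from cell import arm
    s=arm.observe();R0=R.from_rotvec(s["ee_rot"]).as_matrix();p0=np.array(s["position"])
    x=np.array(toolx,float);x/=np.linalg.norm(x);z=np.array(toolz,float);z-=x*(z@x);z/=np.linalg.norm(z)
    best=None
    for sg in (1,-1):
        R1=np.c_[x,np.cross(sg*z,x),sg*z];rv=np.degrees(R.from_matrix(R0.T@R1).as_rotvec())
        t=1000*R1.T@(np.array(pos)-fpt*x-p0)
        print("sg",sg,"turn",np.round(rv,2),"then shift",np.round(t,1),"shift in present axes",np.round(1000*R0.T@(np.array(pos)-fpt*x-p0),1))
def st():
    from cell import arm
    s=arm.observe();M=R.from_rotvec(s["ee_rot"]).as_matrix();p=np.array(s["position"])
    print("t",round(float(s["clock"]),2),"tcp",np.round(p,4),"grasp",np.round(p+.159*M[:,0],4),"x",np.round(M[:,0],3),"z",np.round(M[:,2],3),"F",np.round(s["force"],1),"w",round(float(s["width"])*91.8,1),"q",np.round(s["joints"],2))
    return s
E
python3 - <<'E'
from h import *
st();a=np.radians(50.5)
go([.416,.159,.10],[0,0,-1],[np.cos(a),np.sin(a),0])
E
```

```text
t 1.0 tcp [0.2271 0.5823 0.4047] grasp [0.2271 0.5823 0.2457] x [ 0.  0. -1.] z [0.363 0.932 0.   ] F [ 0.2 -0.3  0.9] w 92.0 q [-1.3   0.43  0.02  1.57 -0.01  1.13 -0.08]
sg 1 turn [18.19  0.    0.  ] then shift [ 145.7 -415.  -206.5] shift in present axes [ 145.7 -329.8 -325.7]
sg -1 turn [-161.81   -0.      0.  ] then shift [145.7 415.  206.5] shift in present axes [ 145.7 -329.8 -325.7]
```

>>> arm_command:
  motion:
    - [36,0,0,0,9.1,0,0]
    - [36,0,0,0,9.1,0,0]
    - [36,0,-46,-23,0,0,0]
    - [36,0,-46,-23,0,0,0]
    - [36,0,-46,-23,0,0,0]
  newtons: 20

```text
clock: 1.62
position: [0.2902, 0.4398, 0.4048]
ee_rot: [-0.688, 1.459, 0.688]
force: [0.9, 0.9, -0.9]
width: 0.508
```

>>> arm_command:
  motion:
    - [36,0,-46,-23,0,0,0]
    - [36,0,-46,-23,0,0,0]
    - [36,30,-46,-23,0,0,0]
    - [36,40,-46,-23,0,0,0]
    - [36,40,-46,-23,0,0,0]

```text
clock: 2.25
position: [0.3928, 0.2088, 0.2976]
ee_rot: [-0.688, 1.457, 0.689]
force: [1.3, 0.5, -0.3]
width: 0.392
```

>>> arm_command:
  motion:
    - [36,36,-47,-23,0,0,0]
    - [36,0,0,0,0,0,0]
    - [36,0,0,0,0,0,0]

```text
clock: 2.62
position: [0.4137, 0.1636, 0.2628]
ee_rot: [-0.687, 1.459, 0.688]
force: [0.1, 0.2, -1.1]
width: 0.391
```

Run:
```python
from h import *
st();a=np.radians(50.5)
go([.416,.159,.032],[0,0,-1],[np.cos(a),np.sin(a),0])
from cell import get_image
d=get_image("scene");np.savez("s1.npz",**d);c=d["frame"][140:300,300:520];cv2.imwrite("pics/s1.png",cv2.resize(cv2.cvtColor(c,cv2.COLOR_RGB2BGR),None,fx=3,fy=3))
```

```text
t 2.62 tcp [0.4137 0.1636 0.2628] grasp [0.4137 0.1637 0.1038] x [ 0.  0. -1.] z [0.636 0.771 0.   ] F [ 0.1  0.2 -1.1] w 35.9 q [-0.69  0.34  0.24  2.18 -0.13  0.64  0.53]
sg 1 turn [-0.03  0.02 -0.01] then shift [71.8 -4.7 -2.1] shift in present axes [71.8 -4.7 -2.1]
sg -1 turn [ 1.7997e+02 -2.0000e-02 -3.0000e-02] then shift [71.8  4.7  2.1] shift in present axes [71.8 -4.7 -2.1]
```

View pics/s1.png

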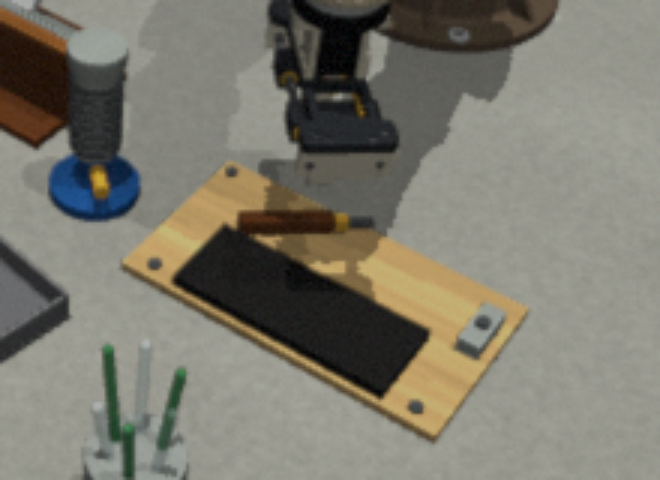

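The gripper (crop 340,150) hangs over the knife (305,222) with the jaws across it, so I'll descend and grip.

>>> arm_command:
  motion:
    - [36,25,-5,-2,0,0,0]
    - [36,25,0,0,0,0,0]
    - [36,22,0,0,0,0,0]
    - [36,0,0,0,0,0,0]
    - [0,0,0,0,0,0,0]

```text
clock: 3.3
position: [0.4163, 0.1594, 0.1915]
ee_rot: [-0.689, 1.457, 0.689]
force: [0.9, 0.5, -0.2]
width: 0.325
```

>>> arm_command:
  motion:
    - [0,0,0,0,0,0,0]
    - [0,0,0,0,0,0,0]
    - [0,0,0,0,0,0,0]
    - [0,0,0,0,0,0,0]

```text
clock: 3.8
position: [0.4164, 0.1588, 0.1914]
ee_rot: [-0.688, 1.457, 0.688]
force: [-2.1, 0.6, 7.6]
width: 0.173
```

Run:
```python
from h import *
st()
a=np.radians(.7)
go([.685,.0095,.20],[0,0,-1],[np.cos(a),np.sin(a),0])
```

```text
t 3.8 tcp [0.4164 0.1588 0.1914] grasp [0.4166 0.159  0.0324] x [ 0.001  0.001 -1.   ] z [0.636 0.772 0.002] F [-2.1  0.6  7.6] w 15.9 q [-0.63  0.48  0.18  2.23 -0.2   0.45  0.6 ]
sg 1 turn [ 4.981e+01  1.000e-01 -3.000e-02] then shift [-167.6 -152.6  266.7] shift in present axes [-167.4 -302.3   55.9]
sg -1 turn [-1.3019e+02  4.0000e-02  1.2000e-01] then shift [-167.6  152.6 -266.7] shift in present axes [-167.4 -302.3   55.9]
```

>>> arm_command:
  motion:
    - [0,-30,0,0,0,0,0]
    - [0,-45,0,0,0,0,0]
    - [0,-45,0,0,10,0,0]
    - [0,-47,0,0,10,0,0]
    - [0,0,0,0,10,0,0]

```text
clock: 4.42
position: [0.417, 0.1586, 0.3611]
ee_rot: [-0.273, 1.547, 0.278]
force: [-0.4, -0.1, -0.2]
width: 0.17
```

>>> arm_command:
  motion:
    - [0,0,0,0,10,0,0]
    - [0,0,0,0,10,0,0]
    - [0,0,-25,44,0,0,0]
    - [0,0,-25,44,0,0,0]
    - [0,0,-25,44,0,0,0]

```text
clock: 5.05
position: [0.5498, 0.084, 0.3579]
ee_rot: [-0.007, 1.57, 0.008]
force: [0.5, 0.7, -0.6]
width: 0.175
```

>>> arm_command:
  motion:
    - [0,0,-25,44,0,0,0]
    - [0,0,-25,44,0,0,0]
    - [0,0,-25,44,0,0,0]
    - [0,0,0,0,0,0,0]
    - [0,0,0,0,0,0,0]

```text
clock: 5.68
position: [0.681, 0.0108, 0.3573]
ee_rot: [-0.006, 1.572, 0.007]
force: [-0.0, 1.0, -1.4]
width: 0.175
```

Run:
```python
from h import *
st()
a=np.radians(.7)
go([.685,.0095,.028],[0,0,-1],[np.cos(a),np.sin(a),0])
from cell import get_image
d=get_image("scene");c=d["frame"][140:300,220:440];cv2.imwrite("pics/s2.png",cv2.resize(cv2.cvtColor(c,cv2.COLOR_RGB2BGR),None,fx=3,fy=3))
```

```text
t 5.67 tcp [0.681  0.0108 0.3573] grasp [0.6808 0.0108 0.1983] x [-0.001  0.    -1.   ] z [ 1.     0.008 -0.001] F [-0.   1.  -1.4] w 16.0 q [-0.4   0.6   0.5   1.51 -0.3   1.12  0.17]
sg 1 turn [-0.23 -0.06 -0.02] then shift [170.3  -1.3   4. ] shift in present axes [170.3  -1.4   4.2]
sg -1 turn [ 1.7977e+02 -3.0000e-02  1.0000e-01] then shift [170.3   1.3  -4. ] shift in present axes [170.3  -1.4   4.2]
```

View pics/s2.png

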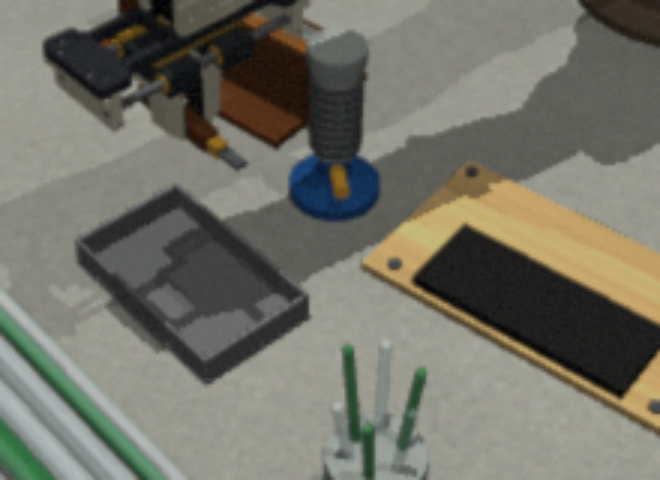

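The knife (crop 215,140) is firmly held and lines up with the tray's long side, so I'll lower it.

>>> arm_command:
  motion:
    - [0,45,-1,4,0,0,0]
    - [0,45,0,0,0,0,0]
    - [0,45,0,0,0,0,0]
    - [0,25,0,0,0,0,0]
    - [0,10,0,0,0,0,0]

```text
clock: 6.35
position: [0.6843, 0.0111, 0.1864]
ee_rot: [-0.007, 1.573, 0.008]
force: [-0.3, 0.1, 0.7]
width: 0.171
```

>>> arm_command:
  motion:
    - [0,0,0,0,0,0,0]
    - [35,0,0,0,0,0,0]
    - [35,0,0,0,0,0,0]
    - [35,-10,0,0,0,0,0]
    - [35,-40,0,0,0,0,0]

```text
clock: 6.98
position: [0.6846, 0.0099, 0.2369]
ee_rot: [-0.007, 1.575, 0.007]
force: [0.5, 0.7, 0.4]
width: 0.379
```

>>> arm_command:
  motion:
    - [35,-50,0,0,0,0,0]
    - [35,-50,0,0,0,0,0]
    - [35,-30,0,0,0,0,0]
    - [35,0,0,0,0,0,0]

```text
clock: 7.48
position: [0.686, 0.0093, 0.3717]
ee_rot: [-0.006, 1.565, 0.007]
force: [-0.4, -0.2, -0.5]
width: 0.381
```

Run:
```python
from h import *
st()
y=np.radians(8.8);X=np.array([.8123,.1252,.5696]);n=np.array([-.563,-.0868,.8219]);Y=np.array([-np.sin(y),np.cos(y),0])
from cell import get_image,pinpoint
d=get_image("scene");print([(np.round(r["point"],3),r["p"]) for r in pinpoint("scene","knife")[:2]])
c=d["frame"][140:300,220:440];cv2.imwrite("pics/s3.png",cv2.resize(cv2.cvtColor(c,cv2.COLOR_RGB2BGR),None,fx=3,fy=3))
top=0.1154+0; print("rib top pt below")
# rib top centre: along -0.2785, across .3995 (mid of rib), height: board-plane bar top + 31mm
c=[0.68497,0.1056,-0.203465];hn=c[2]*n[2]  # n.p on bar top
q=Y*-.2785+X*.3995+n*hn; print("bar top centre",q)
for h in (.12,.027): print(h);go(q+n*h,-n,X)
```

```text
t 7.47 tcp [0.686  0.0093 0.3717] grasp [0.687  0.0093 0.2127] x [ 0.006  0.001 -1.   ] z [1.    0.008 0.006] F [-0.4 -0.2 -0.5] w 35.0 q [-0.4   0.59  0.51  1.48 -0.3   1.14  0.17]
[(array([0.683, 0.015, 0.005]), 0.73)]
rib top pt below
bar top centre [ 0.4612697  -0.21068882  0.0901106 ]
0.12
sg 1 turn [ -8.02 -34.62   2.49] then shift [-195.8 -183.7 -367.8] shift in present axes [  48.3 -241.4 -383.1]
sg -1 turn [164.24   3.69  51.29] then shift [-195.8  183.7  367.8] shift in present axes [  48.3 -241.4 -383.1]
0.027
sg 1 turn [ -8.02 -34.62   2.49] then shift [-102.8 -183.7 -367.8] shift in present axes [ 124.8 -233.8 -330.8]
sg -1 turn [164.24   3.69  51.29] then shift [-102.8  183.7  367.8] shift in present axes [ 124.8 -233.8 -330.8]
```

View pics/s3.png

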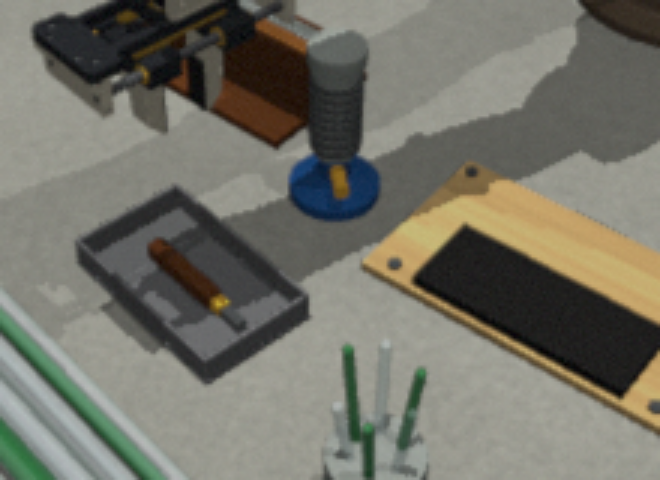

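The knife lies in the tray (crop 195,285). Next I'll move clear of the burner to the rest and tilt the tool.

>>> arm_command:
  motion:
    - [40,0,-27,-42.5,0,0,0]
    - [40,0,-27,-42.5,0,0,0]
    - [40,0,-27,-42.5,0,0,0]
    - [40,0,-27,-42.5,0,0,0]
    - [40,0,-27,-42.5,0,0,0]

```text
clock: 8.2
position: [0.4722, -0.1277, 0.3666]
ee_rot: [-0.007, 1.573, 0.007]
force: [0.2, -0.8, -0.0]
width: 0.437
```

>>> arm_command:
  motion:
    - [40,0,-27,-42.5,0,0,0]
    - [40,0,-27,-42.5,0,0,0]
    - [40,0,-27,-42.5,0,0,0]
    - [40,0,-25,-43,0,0,0]
    - [40,0,0,0,0,0,0]

```text
clock: 8.82
position: [0.3013, -0.2356, 0.3669]
ee_rot: [-0.001, 1.572, 0.004]
force: [0.5, 0.5, -0.3]
width: 0.437
```

>>> arm_command:
  motion:
    - [40,0,0,0,-1.6,-6.9,0.5]
    - [40,0,0,0,-1.6,-6.9,0.5]
    - [40,0,0,0,-1.6,-6.9,0.5]
    - [40,0,0,0,-1.6,-6.9,0.5]
    - [40,0,0,0,-1.6,-6.9,0.5]

```text
clock: 9.45
position: [0.3048, -0.2336, 0.3671]
ee_rot: [-0.072, 0.978, 0.141]
force: [0.3, 1.5, -0.3]
width: 0.434
```

Run:
```python
from h import *
st()
X=np.array([.8123,.1252,.5696]);n=np.array([-.563,-.0868,.8219]);q=np.array([.4613,-.2107,.0901])
for h in (.08,.027): print(h);go(q+n*h,-n,X)
```

```text
t 9.45 tcp [ 0.3048 -0.2336  0.3671] grasp [ 0.3923 -0.2198  0.2351] x [ 0.551  0.087 -0.83 ] z [0.821 0.124 0.558] F [ 0.3  1.5 -0.3] w 39.8 q [-0.08 -0.04  0.83  2.38 -0.87  0.58  1.6 ]
0.08
sg 1 turn [-0.14 -0.84 -0.1 ] then shift [ 78.7  -1.2 -27.7] shift in present axes [ 79.1  -1.4 -26.6]
sg -1 turn [ 1.7985e+02 -1.6000e-01  1.3200e+00] then shift [78.7  1.2 27.7] shift in present axes [ 79.1  -1.4 -26.6]
0.027
sg 1 turn [-0.14 -0.84 -0.1 ] then shift [131.7  -1.2 -27.7] shift in present axes [132.1  -1.5 -25.8]
sg -1 turn [ 1.7985e+02 -1.6000e-01  1.3200e+00] then shift [131.7   1.2  27.7] shift in present axes [132.1  -1.5 -25.8]
```

>>> arm_command:
  motion:
    - [40,0,-1,-14,0,-0.4,0]
    - [40,30,0,-14,0,0,0]
    - [40,30,0,0,0,0,0]
    - [40,20,0,0,0,0,0]
    - [40,0,0,0,0,0,0]

```text
clock: 10.07
position: [0.3162, -0.235, 0.2967]
ee_rot: [-0.07, 0.989, 0.143]
force: [-0.3, 0.3, -0.1]
width: 0.434
```

Run:
```python
from h import *
st()
X=np.array([.8123,.1252,.5696]);n=np.array([-.563,-.0868,.8219]);q=np.array([.4613,-.2107,.0901])
for h in (.027,): print(h);go(q+n*h,-n,X)
from cell import get_image
d=get_image("scene");c=d["frame"][90:230,230:400];cv2.imwrite("pics/s4.png",cv2.resize(cv2.cvtColor(c,cv2.COLOR_RGB2BGR),None,fx=4,fy=4))
```

```text
t 10.07 tcp [ 0.3162 -0.235   0.2967] grasp [ 0.4023 -0.221   0.1637] x [ 0.541  0.088 -0.836] z [0.827 0.123 0.549] F [-0.3  0.3 -0.1] w 39.8 q [ 0.33  0.18  0.44  2.43 -1.31  0.54  2.06]
0.027
sg 1 turn [-0.23 -1.46 -0.26] then shift [67.6  1.9  3.3] shift in present axes [67.5  1.7  5. ]
sg -1 turn [179.75  -0.41   2.29] then shift [67.6 -1.9 -3.3] shift in present axes [67.5  1.7  5. ]
```

View pics/s4.png

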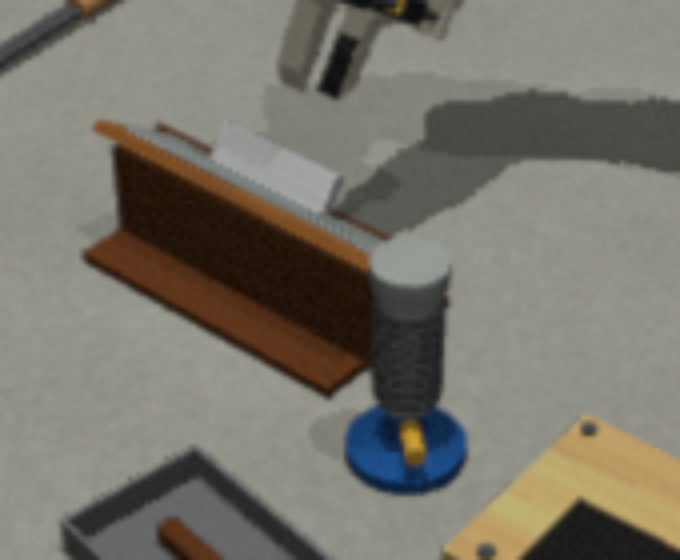

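The open gripper (crop 340,60) hangs along the rib's normal above the rib (275,165). Joint 5 is close to its limit, so I'll approach in small steps.

>>> arm_command:
  motion:
    - [40,12,2,3,0,0,0]
    - [40,12,0,2,0,0,0]
    - [40,0,0,0,0,0,0]

```text
clock: 10.5
position: [0.3255, -0.2337, 0.2849]
ee_rot: [-0.072, 0.996, 0.142]
force: [-0.3, -0.3, 0.0]
width: 0.436
```

Run:
```python
from h import *
st()
X=np.array([.8123,.1252,.5696]);n=np.array([-.563,-.0868,.8219]);q=np.array([.4613,-.2107,.0901])
for h in (.027,): print(h);go(q+n*h,-n,X)
```

```text
t 10.5 tcp [ 0.3255 -0.2337  0.2849] grasp [ 0.4106 -0.2199  0.1513] x [ 0.535  0.087 -0.84 ] z [0.831 0.125 0.542] F [-0.3 -0.3  0. ] w 40.0 q [ 0.71  0.21 -0.03  2.4  -1.3   0.43  2.03]
0.027
sg 1 turn [-0.15 -1.89 -0.23] then shift [52.6  2.   2.3] shift in present axes [52.5  1.8  4. ]
sg -1 turn [179.82  -0.36   2.97] then shift [52.6 -2.  -2.3] shift in present axes [52.5  1.8  4. ]
```

Joint 5 is pinned at its limit. I'll identify the arm's kinematics from the poses logged so far, to find a posture that can reach.

```bash
cat > kin.py <<'E'
from h import *
import itertools
from scipy.optimize import least_squares
S=[([.2271,.5823,.4047],[0,0,-1],[.363,.932,0],[-1.302,.4345,.025,1.5735,-.012,1.134,-.075]),
([.4137,.1636,.2628],[0,0,-1],[.636,.771,0],[-.69,.34,.24,2.18,-.13,.64,.53]),
([.4164,.1588,.1914],[.001,.001,-1],[.636,.772,.002],[-.63,.48,.18,2.23,-.2,.45,.6]),
([.681,.0108,.3573],[-.001,0,-1],[1,.008,-.001],[-.4,.6,.5,1.51,-.3,1.12,.17]),
([.686,.0093,.3717],[.006,.001,-1],[1,.008,.006],[-.4,.59,.51,1.48,-.3,1.14,.17]),
([.3048,-.2336,.3671],[.551,.087,-.83],[.821,.124,.558],[-.08,-.04,.83,2.38,-.87,.58,1.6]),
([.3162,-.235,.2967],[.541,.088,-.836],[.827,.123,.549],[.33,.18,.44,2.43,-1.31,.54,2.06]),
([.3255,-.2337,.2849],[.535,.087,-.84],[.831,.125,.542],[.71,.21,-.03,2.4,-1.3,.43,2.03])]
Rs=[];ps=np.array([s[0] for s in S]);qs=np.array([s[3] for s in S])
for _,x,z,_ in S:
    x=np.array(x,float);x/=np.linalg.norm(x);z=np.array(z,float);z-=x*(x@z);z/=np.linalg.norm(z);Rs.append(np.c_[x,np.cross(z,x),z])
AX="zyzyzyz"
def chain(q,s):
    M=np.eye(3);o=[M]
    for a,k,t in zip(AX,s,q): M=M@R.from_euler(a,k*t).as_matrix();o.append(M)
    return o
best=None
for s in itertools.product((1,-1),repeat=7):
    T=[chain(q,s)[-1].T@Rk for q,Rk in zip(qs,Rs)]
    m=R.from_matrix(T).mean();e=max((m.inv()*R.from_matrix(t)).magnitude() for t in T)
    if best is None or e<best[0]-1e-9: best=(e,s,m.as_matrix())
err,sg,RT=best
# link offsets x,z in frames after joints 2,4,6(7): plus base z
def rowsA(q):
    o=chain(q,sg);c=[np.array([0,0,1.])]
    for i in (2,4,6): c+= [o[i][:,0],o[i][:,2]]
    return np.array(c).T
A=np.vstack([rowsA(q) for q in qs]);L=np.linalg.lstsq(np.vstack([A,1e-3*np.eye(7)]),np.r_[ps.ravel(),np.zeros(7)],rcond=None)[0]
def fk(q): return rowsA(q)@L,chain(q,sg)[-1]@RT
lo=np.array([-2.62,-.44,-1.27,.08,-1.32,.12,-2.74])+.01;hi=np.array([2.62,2.09,1.32,2.57,4.46,2,2.74])-.01
def ik(p,M,q0,reg=0):
    f=lambda q:np.r_[(fk(q)[0]-p)*10,R.from_matrix(fk(q)[1].T@M).as_rotvec()*3,reg*(q-q0)]
    r=least_squares(f,np.clip(q0,lo+1e-3,hi-1e-3),bounds=(lo,hi));return r.x,np.linalg.norm(f(r.x)[:6])
def pose(g,x,z):
    x=np.array(x,float);x/=np.linalg.norm(x);z=np.array(z,float);z-=x*(z@x);z/=np.linalg.norm(z)
    return np.array(g)-.159*x,np.c_[x,np.cross(z,x),z]
E
python3 - <<'E'
from kin import *
print(err,sg,np.round(RT,2).tolist(),np.round(L,3),"resid mm",np.round(1000*(A@L-ps.ravel()),1))
X=np.array([.8123,.1252,.5696]);n=np.array([-.563,-.0868,.8219]);q=np.array([.4613,-.2107,.0901])
rng=np.random.default_rng(1)
for h in(.027,.08,.12):
  for k in(1,-1):
    sol=[]
    for _ in range(40):
        r=ik(*pose(q+n*h,-n,k*X),rng.uniform(lo,hi));
        if r[1]<.02: sol.append(r[0])
    sol=np.array(sol);print(h,k,len(sol));
    if len(sol):print(np.round(sol[np.argsort(sol[:,2])][::max(1,len(sol)//8)],2))
E
```

```text
0.00975922316759985 (-1, 1, -1, 1, -1, 1, -1) [[-0.0, -0.0, -1.0], [0.0, 1.0, -0.0], [1.0, -0.0, -0.0]] [ 0.41  -0.053  0.524  0.026  0.406 -0.101  0.313] resid mm [-47.2  22.5  -6.1 -15.9  23.6   2.6 -16.2  25.1  16.4  -5.    4.6  -2.2
   0.    4.2   2.2  11.7 -21.9  -1.9 -15.5   1.9  -9.4   8.4  13.7  -1.7]
0.027 1 4
[[ 2.05  1.12 -1.11  2.41  1.76  0.34 -0.25]
 [ 2.01  1.05 -1.04  2.4   1.76  0.25 -0.26]
 [ 1.97  0.98 -0.94  2.39  1.76  0.14 -0.27]
 [ 1.96  0.98 -0.94  2.39  1.76  0.13 -0.27]]
0.027 -1 0
0.08 1 18
[[ 2.22  1.03 -1.24  2.48  1.43  0.35  0.04]
 [ 2.19  0.93 -1.14  2.49  1.35  0.22  0.13]
 [ 2.16  0.88 -1.09  2.5   1.29  0.16  0.19]
 [ 2.15  0.87 -1.08  2.51  1.26  0.14  0.21]
 [ 1.73  0.31 -0.98  2.47 -1.06  0.27  1.98]
 [ 1.23  0.22 -0.46  2.41 -1.2   0.41  2.06]
 [ 1.    0.21 -0.24  2.4  -1.25  0.45  2.07]
 [ 0.86  0.21 -0.1   2.4  -1.28  0.47  2.08]
 [ 0.73  0.2   0.01  2.4  -1.31  0.48  2.08]]
0.08 -1 13
[[ 1.88  0.43 -1.17  2.52 -0.89  0.13 -1.3 ]
 [ 1.81  0.36 -1.07  2.49 -1.    0.22 -1.21]
 [ 1.63  0.28 -0.86  2.45 -1.1   0.32 -1.13]
 [ 1.57  0.26 -0.79  2.44
[... 648 characters left out ...]
 0.57  1.93]
 [-0.41  0.06  1.09  2.48 -1.22  0.52  1.89]
 [-0.77 -0.18  1.31  2.56 -0.93  0.27  1.59]
 [-0.78 -0.19  1.31  2.56 -0.91  0.26  1.58]]
0.12 -1 12
[[ 2.27  0.02 -1.22  2.47 -0.97  0.68 -1.15]
 [ 1.8   0.08 -0.82  2.44 -0.97  0.61 -1.19]
 [ 1.8   0.08 -0.82  2.44 -0.97  0.61 -1.19]
 [ 1.36  0.08 -0.43  2.42 -1.02  0.59 -1.2 ]
 [ 1.15  0.09 -0.25  2.41 -1.04  0.59 -1.21]
 [ 1.03  0.09 -0.15  2.41 -1.06  0.58 -1.21]
 [ 0.91  0.09 -0.05  2.41 -1.08  0.58 -1.21]
 [ 0.88  0.09 -0.02  2.41 -1.08  0.58 -1.21]
 [ 0.6   0.09  0.22  2.41 -1.12  0.57 -1.22]
 [ 0.54  0.09  0.28  2.41 -1.13  0.57 -1.22]
 [-0.72 -0.09  1.3   2.53 -1.09  0.36 -1.4 ]
 [-0.77 -0.18  1.31  2.56 -0.94  0.27 -1.54]]
```

```bash
python3 - <<'E'
s=open("kin.py").read()
a=s.index("def rowsA");b=s.index("def fk")
s=s[:a]+'''COL=[(1,0),(2,0),(2,1),(2,2),(3,0),(4,0),(4,1),(4,2),(5,0),(6,0),(6,1),(6,2)]
def rowsA(q):
    o=chain(q,sg);return np.array([[0,0,1.]]+[o[i][:,j] for i,j in COL]).T
import os,json
if os.path.exists("samples.json"):
    for q,p in json.load(open("samples.json")): qs=np.vstack([qs,q]);ps=np.vstack([ps,p])
A=np.vstack([rowsA(q) for q in qs]);L=np.linalg.lstsq(np.vstack([A,.01*np.eye(13)]),np.r_[ps.ravel(),np.zeros(13)],rcond=None)[0]
'''+s[b:]
s+='''
def log():
    from cell import arm
    o=arm.observe();d=json.load(open("samples.json")) if os.path.exists("samples.json") else []
    d.append([list(map(float,o["joints"])),list(map(float,o["position"]))]);json.dump(d,open("samples.json","w"))
'''
open("kin.py","w").write(s)
E
python3 - <<'E'
from kin import *
log()
print(np.round(L,3),"resid mm",np.round(1000*(A@L-ps.ravel()),1))
print(np.linalg.svd(A)[1].round(3))
X=np.array([.8123,.1252,.5696]);n=np.array([-.563,-.0868,.8219]);q=np.array([.4613,-.2107,.0901])
rng=np.random.default_rng(1)
for h in(.027,.07,.12):
  for k in(1,):
    sol=[]
    for _ in range(40):
        r=ik(*pose(q+n*h,-n,k*X),rng.uniform(lo,hi));
        if r[1]<.02: sol.append(r[0])
    sol=np.array(sol);print(h,k,len(sol));
    if len(sol):print(np.round(sol[np.argsort(sol[:,2])][::max(1,len(sol)//8)],2))
E
```

```text
[ 0.277 -0.001  0.002 -0.037  0.56  -0.009 -0.003 -0.014  0.423  0.
 -0.01  -0.004  0.206] resid mm [ 0.6 -0.1  1.  -0.5 -1.1  0.6 -0.4  2.4  0.1 -1.  -0.4 -2.6  0.9 -0.8
  1.7 -0.1  0.6 -0.1 -0.1 -0.6 -1.8  0.3 -0.4  1.2]
[6.154 5.928 4.911 1.675 1.345 0.985 0.748 0.591 0.471 0.265 0.249 0.087
 0.077]
0.027 1 12
[[ 1.56  0.69 -1.23  2.36  1.6   0.25 -0.79]
 [ 1.55  0.67 -1.2   2.37  1.6   0.22 -0.8 ]
 [ 1.55  0.67 -1.19  2.37  1.61  0.21 -0.8 ]
 [ 1.55  0.67 -1.19  2.37  1.61  0.21 -0.8 ]
 [ 1.53  0.64 -1.15  2.37  1.63  0.17 -0.82]
 [ 1.53  0.64 -1.15  2.37  1.63  0.17 -0.82]
 [ 1.52  0.63 -1.14  2.37  1.64  0.16 -0.84]
 [ 1.51  0.62 -1.13  2.37  1.64  0.15 -0.84]
 [ 1.51  0.62 -1.11  2.37  1.65  0.14 -0.85]
 [ 1.5   0.61 -1.11  2.37  1.66  0.14 -0.86]
 [ 1.5   0.61 -1.11  2.37  1.66  0.14 -0.86]
 [ 1.5   0.61 -1.1   2.37  1.66  0.13 -0.86]]
0.07 1 19
[[ 1.68  0.56 -1.26  2.37  0.93  0.16 -0.13]
 [ 1.68  0.56 -1.26  2.37  0.92  0.16 -0.13]
 [ 1.68  0.55 -1.26  2.37  0.92  0.16 -0.12]
 [ 1.45  0.38 -0.95  2.37 -0.87  0.13  1.61]
 [ 1.36  0.34 -0.83  2.37 -1.1   0.18  1.83]
 [ 1.24  0.3  -0.67  2.38 -1.24  0.24  1.97]
 [ 1.2   0.29 -0.62  2.38 -1.28  0.26  2.  ]
 [ 1.14  0.28 -0.55  2.38 -1.31  0.28  2.03]
 [ 1.14  0.28 -0.55  2.38 -1.31  0.28  2.03]
 [ 1.14  0.28 -0.55  2.38 -1.31  0.28  2.03]]
0.12 1 19
[[ 1.81  0.36 -1.26  2.35 -0.34  0.25  1.12]
 [ 1.81  0.36 -1.26  2.35 -0.35  0.25  1.13]
 [ 1.81  0.35 -1.25  2.35 -0.36  0.25  1.14]
 [ 1.76  0.31 -1.17  2.35 -0.55  0.27  1.32]
 [ 1.67  0.27 -1.05  2.35 -0.73  0.31  1.5 ]
 [ 1.31  0.17 -0.62  2.36 -1.02  0.41  1.77]
 [ 1.24  0.16 -0.55  2.37 -1.05  0.42  1.8 ]
 [ 0.31  0.11  0.48  2.43 -1.2   0.56  1.97]
 [ 0.14  0.11  0.68  2.44 -1.22  0.59  2.  ]
 [-0.3   0.21  1.28  2.45 -1.26  0.78  2.12]]
```

Run:
```python
from kin import *
from cell import arm
qc=np.array(arm.observe()["joints"])
X=np.array([.8123,.1252,.5696]);n=np.array([-.563,-.0868,.8219]);c=np.array([.4613,-.2107,.0901]);X/=np.linalg.norm(X)
Y=np.cross(n,X)
jy=np.radians(10.5);jx=np.array([np.cos(jy),np.sin(jy),0]);jY=np.array([-np.sin(jy),np.cos(jy),0])
tgt=np.array([.4502,.2177,.015])-jx*.028-jY*.001
for b in(-30,-20,-10,0,10,20,30):
    x=R.from_rotvec(X*np.radians(b)).apply(-n)
    for h in (.10,.03):
        r=ik(*pose(c+n*h,x,X),qc,.02);r=ik(*pose(c+n*h,x,X),r[0],.002)
        print(b,h,np.round(r[0],2),round(r[1],3),end=" | ")
    # same lean at the plate: bar rotated so X->jx, n->z
    xp=R.from_rotvec(jx*np.radians(b)).apply([0,0,-1])
    r=ik(*pose(tgt+np.array([0,0,.03]),xp,jx),r[0],.002);print("plate",np.round(r[0],2),round(r[1],3))
```

```text
-30 0.1 [-0.85  0.25  1.31  2.53 -1.31  0.13  1.66] 0.869 | -30 0.03 [-0.95  0.43  1.31  2.51 -1.31  0.13  1.47] 0.972 | plate [-1.62  1.14  1.31  2.03 -0.7   0.99  0.2 ] 0.0
-20 0.1 [-0.79  0.03  1.31  2.55 -1.31  0.13  1.84] 0.473 | -20 0.03 [-0.46  0.19  0.88  2.5  -1.31  0.13  1.69] 0.784 | plate [-1.55  1.    1.27  2.09 -0.79  0.92  0.32] 0.0
-10 0.1 [ 1.29  0.16 -0.78  2.44 -1.31  0.13  1.92] 0.124 | -10 0.03 [ 0.82  0.25 -0.37  2.4  -1.31  0.13  1.88] 0.481 | plate [-1.29  0.66  0.85  2.14 -0.53  0.66  0.09] 0.0
0 0.1 [ 0.73  0.16 -0.01  2.41 -1.27  0.47  2.01] 0.0 | 0 0.03 [ 1.23  0.42 -0.74  2.36 -1.31  0.13  2.03] 0.097 | plate [-0.91  0.51  0.44  2.17 -0.41  0.54  0.03] 0.0
10 0.1 [ 0.78  0.25  0.05  2.3  -1.07  0.71  1.92] 0.0 | 10 0.03 [ 0.77  0.4  -0.05  2.3  -1.29  0.58  2.11] 0.0 | plate [-0.8   0.51  0.45  2.2  -0.77  0.57  0.46] 0.0
20 0.1 [ 0.83  0.35  0.07  2.18 -0.96  0.92  1.89] 0.0 | 20 0.03 [ 0.81  0.48  0.    2.18 -1.09  0.8   1.99] 0.0 | plate [-0.45  0.5   0.16  2.21 -0.87  0.57  0.65] 0.0
30 0.1 [ 0.87  0.46  0.07  2.07 -0.88  1.11  1.87] 0.0 | 30 0.03 [ 0.84  0.58  0.02  2.06 -0.96  1.    1.93] 0.0 | plate [-0.18  0.56 -0.02  2.2  -0.99  0.63  0.87] 0.0
```

A lean of about 18° along the rib keeps the pads flat on it and gives good joint margins. I'll use that.

```bash
cat > se.py <<'E'
from kin import *
X=np.array([.8123,.1252,.5696]);n=np.array([-.563,-.0868,.8219]);c=np.array([.4613,-.2107,.0901]);X/=np.linalg.norm(X)
B=np.radians(18);xr=R.from_rotvec(X*B).apply(-n)
jy=np.radians(10.5);jx=np.array([np.cos(jy),np.sin(jy),0]);jY=np.array([-np.sin(jy),np.cos(jy),0])
tgt=np.array([.4502,.2177,.015])-jx*.028-jY*.001
E
python3 - <<'E'
from se import *
st();go(c+n*.10,xr,X);go(c+n*.03,xr,X)
E
```

```text
t 10.5 tcp [ 0.3255 -0.2337  0.2849] grasp [ 0.4106 -0.2199  0.1513] x [ 0.535  0.087 -0.84 ] z [0.831 0.125 0.542] F [-0.3 -0.3  0. ] w 40.0 q [ 0.71  0.21 -0.03  2.4  -1.3   0.43  2.03]
sg 1 turn [-0.45 -1.85 17.77] then shift [-26.6 -40.9   2.3] shift in present axes [-12.9 -47.1   2. ]
sg -1 turn [177.38  27.73   2.89] then shift [-26.6  40.9  -2.3] shift in present axes [-12.9 -47.1   2. ]
sg 1 turn [-0.45 -1.85 17.77] then shift [ 40.  -62.6   2.3] shift in present axes [ 57.1 -47.4   4.3]
sg -1 turn [177.38  27.73   2.89] then shift [40.  62.6 -2.3] shift in present axes [ 57.1 -47.4   4.3]
```

>>> arm_command:
  motion:
    - [40,-13,-24,2,0,0,0]
    - [40,0,-23,0,0,0,4]
    - [40,0,0,0,-0.2,-0.9,7]
    - [40,0,0,0,-0.2,-0.9,7]
    - [40,0,0,0,0,0,0]

```text
clock: 11.12
position: [0.3278, -0.2813, 0.2964]
ee_rot: [0.081, 0.973, 0.432]
force: [-0.2, 0.3, 0.0]
width: 0.434
```

Run:
```python
from se import *
st();go(c+n*.03,xr,X)
```

```text
t 11.12 tcp [ 0.3278 -0.2813  0.2964] grasp [ 0.4049 -0.2193  0.1719] x [ 0.485  0.39  -0.783] z [0.814 0.125 0.567] F [-0.2  0.3  0. ] w 39.8 q [ 0.8   0.33  0.08  2.21 -0.99  0.88  1.89]
sg 1 turn [-0.1  -0.18 -0.15] then shift [ 66.3 -21.2  -0.2] shift in present axes [ 66.3 -21.4   0. ]
sg -1 turn [179.9   -0.24   0.28] then shift [66.3 21.2  0.2] shift in present axes [ 66.3 -21.4   0. ]
```

>>> arm_command:
  motion:
    - [40,20,-6.5,0,0,0,0]
    - [40,20,-6.5,0,0,0,0]
    - [40,16,-5.2,0,0,0,0]
    - [40,10,-3.2,0,0,0,0]
    - [40,0,0,0,0,0,0]

```text
clock: 11.75
position: [0.3668, -0.2739, 0.2391]
ee_rot: [0.081, 0.972, 0.434]
force: [-1.0, 1.1, -0.0]
width: 0.432
```

Run:
```python
from se import *
st();go(c+n*.03,xr,X)
from cell import get_image
d=get_image("scene");c=d["frame"][90:230,230:400];a=cv2.resize(cv2.cvtColor(c,cv2.COLOR_RGB2BGR),None,fx=3,fy=3)
d=get_image("top");c=d["frame"][200:305,360:530];b=cv2.resize(cv2.cvtColor(c,cv2.COLOR_RGB2BGR),(510,315))
b=b[:, :];cv2.imwrite("pics/s5.png",np.hstack([a[:315,180:470],b]))
```

```text
t 11.75 tcp [ 0.3668 -0.2739  0.2391] grasp [ 0.4439 -0.2116  0.1149] x [ 0.485  0.392 -0.782] z [0.814 0.125 0.568] F [-1.   1.1 -0. ] w 39.7 q [ 0.78  0.46  0.01  2.21 -1.13  0.76  2.01]
sg 1 turn [-0.06 -0.12 -0.26] then shift [-0.3 -1.  -0.2] shift in present axes [-0.3 -1.  -0.2]
sg -1 turn [179.94  -0.41   0.18] then shift [-0.3  1.   0.2] shift in present axes [-0.3 -1.  -0.2]
```

View pics/s5.png

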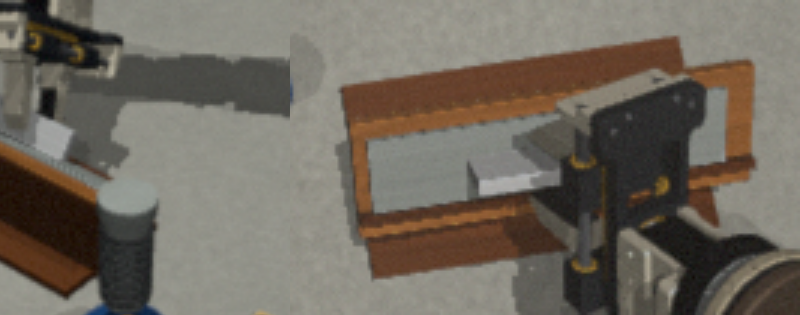

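The fingers straddle the rib, which emerges from between them at (515,175). Closing now.

>>> arm_command:
  motion:
    - [0,0,0,0,0,0,0]
    - [0,0,0,0,0,0,0]
    - [0,0,0,0,0,0,0]
    - [0,0,0,0,0,0,0]
    - [0,0,0,0,0,0,0]
  newtons: 45

```text
clock: 12.48
position: [0.3662, -0.2744, 0.2395]
ee_rot: [0.081, 0.971, 0.433]
force: [-4.5, -1.3, 3.1]
width: 0.124
```

>>> arm_command:
  motion:
    - [0,0,0,0,0,0,0]
    - [0,-6,2,0,0,0,0]
    - [0,-19,6,0,0,0,0]
    - [0,-19,6,0,0,0,0]
    - [0,0,0,0,0,0,0]

```text
clock: 13.1
position: [0.3405, -0.279, 0.2783]
ee_rot: [0.08, 0.97, 0.432]
force: [0.5, -0.6, -2.0]
width: 0.13
```

Run:
```python
from se import *
s=st();xp=R.from_rotvec(jx*B).apply([0,0,-1])
go(c+n*.1,xr,X)
# route checks
q=np.array(s["joints"])
for g in ([.36,-.22,.26],[.36,0,.26],[.36,.12,.26],list(tgt+[0,0,.12]),list(tgt+[0,0,.03])):
    r=ik(*pose(g,xp,jx),q,.01);r=ik(*pose(g,xp,jx),r[0],.001);q=r[0];print(np.round(g,3),np.round(q,2),round(r[1],3))
go([.40,-.22,.26],xp,jx)
```

```text
t 13.1 tcp [ 0.3405 -0.279   0.2783] grasp [ 0.4179 -0.217   0.1541] x [ 0.487  0.39  -0.781] z [0.813 0.125 0.569] F [ 0.5 -0.6 -2. ] w 11.9 q [ 0.8   0.37  0.05  2.22 -1.04  0.84  1.93]
sg 1 turn [-0.02 -0.02 -0.14] then shift [-21.5   6.9  -0.5] shift in present axes [-21.4   7.   -0.5]
sg -1 turn [ 1.7998e+02 -2.2000e-01  4.0000e-02] then shift [-21.5  -6.9   0.5] shift in present axes [-21.4   7.   -0.5]
[ 0.36 -0.22  0.26] [ 0.45  0.24  0.19  1.87 -0.27  1.28  0.94] 0.0
[0.36 0.   0.26] [ 0.19  0.06 -0.05  2.08 -0.33  1.13  0.49] 0.0
[0.36 0.12 0.26] [ 0.02  0.05 -0.19  2.1  -0.36  1.03  0.2 ] 0.0
[0.423 0.212 0.135] [-0.16  0.34 -0.23  2.11 -0.38  0.67  0.1 ] 0.0
[0.423 0.212 0.045] [-0.13  0.51 -0.28  2.18 -0.41  0.44  0.18] 0.0
sg 1 turn [ 9.15 33.51  0.38] then shift [-127.    39.2   69.3] shift in present axes [-66.3  21.9 132.6]
sg -1 turn [-163.69   -0.57   49.39] then shift [-127.   -39.2  -69.3] shift in present axes [-66.3  21.9 132.6]
```

>>> arm_command:
  motion:
    - [0,-17,6,33,0,0,0]
    - [0,-17,6,33,0,0,0]
    - [0,-16,5,33,0,0,0]
    - [0,-16,5,33,0,0,0]
    - [0,0,0,0,0,0,0]

```text
clock: 13.72
position: [0.4108, -0.2674, 0.4114]
ee_rot: [0.077, 0.968, 0.435]
force: [-1.2, -0.7, -4.2]
width: 0.122
```

>>> arm_command:
  motion:
    - [0,0,0,0,1.83,6.7,0.08]
    - [0,0,0,0,1.83,6.7,0.08]
    - [0,0,0,0,1.83,6.7,0.08]
    - [0,0,0,0,1.83,6.7,0.08]
    - [0,0,0,0,1.83,6.7,0.08]

```text
clock: 14.35
position: [0.4085, -0.2678, 0.4081]
ee_rot: [0.106, 1.587, 0.394]
force: [-0.3, 0.6, -3.1]
width: 0.124
```

Run:
```python
from se import *
s=st();xp=R.from_rotvec(jx*B).apply([0,0,-1])
go([.38,.13,.26],xp,jx)
```

```text
t 14.35 tcp [ 0.4085 -0.2678  0.4081] grasp [ 0.3984 -0.219   0.2571] x [-0.063  0.307 -0.95 ] z [ 0.983  0.184 -0.006] F [-0.3  0.6 -3.1] w 11.4 q [ 0.44  0.29  0.16  1.82 -0.28  1.28  0.89]
sg 1 turn [-0.01 -0.36 -0.24] then shift [104.3 331.1  44.5] shift in present axes [105.4 330.7  45. ]
sg -1 turn [179.98  -0.38   0.57] then shift [ 104.3 -331.1  -44.5] shift in present axes [105.4 330.7  45. ]
```

>>> arm_command:
  motion:
    - [0,12,37,5,0,0,0]
    - [0,12,37,5,0,0,0]
    - [0,12,37,5,0,0,0]
    - [0,12,37,5,0,0,0]
    - [0,12,37,5,0,0,0]

```text
clock: 14.98
position: [0.3971, -0.0708, 0.4087]
ee_rot: [0.106, 1.584, 0.394]
force: [1.6, 1.2, -2.4]
width: 0.126
```

>>> arm_command:
  motion:
    - [0,12,37,5,0,0,0]
    - [0,12,37,5,0,0,0]
    - [0,12,37,5,0,0,0]
    - [0,11,35,5,0,0,0]
    - [0,0,0,0,0,0,0]

```text
clock: 15.6
position: [0.3884, 0.0845, 0.4096]
ee_rot: [0.102, 1.585, 0.397]
force: [0.6, -1.1, -2.9]
width: 0.126
```

Run:
```python
from se import *
from cell import get_image
s=st();xp=R.from_rotvec(jx*B).apply([0,0,-1])
go(tgt-jx*.012-jY*.02+[0,0,.08],xp,jx)
d=get_image("top");np.savez("t6.npz",**d);cv2.imwrite("pics/t6.png",cv2.resize(cv2.cvtColor(d["frame"][160:340,130:390],cv2.COLOR_RGB2BGR),None,fx=3,fy=3))
d=get_image("scene");np.savez("s6.npz",**d);cv2.imwrite("pics/s6.png",cv2.resize(cv2.cvtColor(d["frame"][100:300,290:510],cv2.COLOR_RGB2BGR),None,fx=3,fy=3))
```

```text
t 15.6 tcp [0.3884 0.0845 0.4096] grasp [0.3785 0.1332 0.2586] x [-0.062  0.306 -0.95 ] z [ 0.982  0.189 -0.003] F [ 0.6 -1.1 -2.9] w 11.6 q [-0.04  0.08 -0.16  2.07 -0.36  1.02  0.18]
sg 1 turn [ 0.3  -0.29 -0.21] then shift [170.8  -3.3  45.1] shift in present axes [170.5  -4.2  45.9]
sg -1 turn [-179.7     0.32   -0.45] then shift [170.8   3.3 -45.1] shift in present axes [170.5  -4.2  45.9]
```

View pics/s6.png

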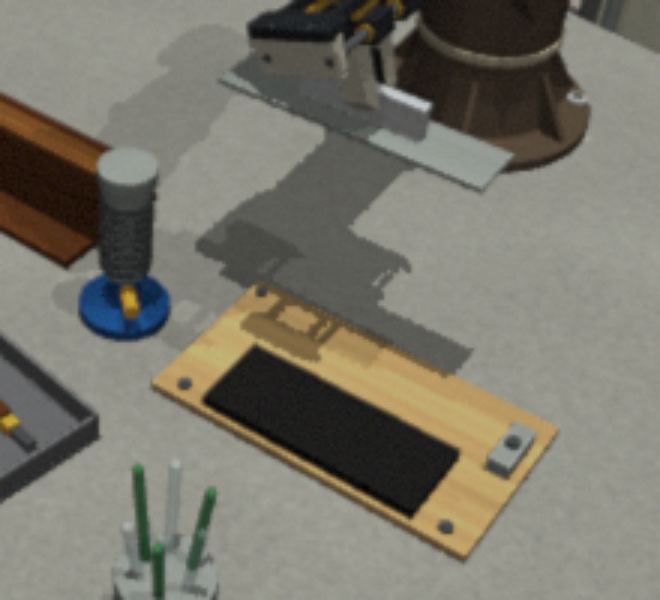

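The bar (crop 370,130) is held level above the plate. I'll measure its actual pose in the hand with depth from both cameras.

```bash
cat > bar.py <<'E'
from se import *
def bar(d,g,zb,tol=.012):
    """d image, g grasp point, zb expected bar top height; plane fit + rect of the bar's flat top in jig axes about g"""
    P=cloud(d);u=(P-g)@jx;v=(P-g)@jY
    m=(d["range_z"]>0)&(abs(P[...,2]-zb)<tol)&(abs(u)<.045)&(abs(v)<.15)
    p=P[m]
    for _ in range(5):
        A=np.c_[p[:,:2]-g[:2],np.ones(len(p))];c=np.linalg.lstsq(A,p[:,2],rcond=None)[0];k=abs(A@c-p[:,2])<.003;p=p[k]
    q=np.c_[(p-g)@jx,(p-g)@jY]*1000
    (ce,wh,a)=cv2.minAreaRect(q.astype(np.float32))
    print(len(p),"z at g",round(c[2],4),"slope deg along jx,jY",np.round(np.degrees([c[:2]@jx[:2],c[:2]@jY[:2]]),2),"rect c(jig axes,mm)",np.round(ce,1),np.round(wh,1),round(a,2))
    # edges: for bins in v, min and max u ; lines
    lo_,hi_=[],[]
    for b in np.arange(-112,112,6):
        k=abs(q[:,1]-b)<3
        if k.sum()>5: lo_.append((b,q[k,0].min()));hi_.append((b,q[k,0].max()))
    for nme,e in(("near",lo_),("far",hi_)):
        e=np.array(e)
        for _ in range(3):
            f=np.polyfit(e[:,0],e[:,1],1);e=e[abs(np.polyval(f,e[:,0])-e[:,1])<2.5]
        print(nme,len(e),"u at v=0",round(f[1],1),"yaw err deg (ccw+)",round(np.degrees(-f[0]),2))
    print("v range",np.percentile(q[:,1],[0,.5,99.5,100]).round(1))
E
python3 - <<'E'
from bar import *
s=st();M=R.from_rotvec(s["ee_rot"]).as_matrix();g=np.array(s["position"])+.159*M[:,0]
for f in("t6.npz","s6.npz"):
    print(f);bar(dict(np.load(f)),g,g[2]-.03)
E
```

```text
t 15.7 tcp [0.389  0.0819 0.4098] grasp [0.3794 0.1304 0.2587] x [-0.06   0.305 -0.95 ] z [ 0.983  0.184 -0.003] F [-0.6 -0.8 -3. ] w 11.6 q [-0.04  0.08 -0.16  2.07 -0.36  1.02  0.18]
t6.npz
1512 z at g 0.228 slope deg along jx,jY [-0.13 -0.16] rect c(jig axes,mm) [-1.3 77.5] [56. 88.] 0.3
near 13 u at v=0 -28.2 yaw err deg (ccw+) 0.55
far 13 u at v=0 26.9 yaw err deg (ccw+) 0.47
v range [ 33.6  38.4 120.8 121.6]
s6.npz
964 z at g 0.2279 slope deg along jx,jY [-0.43 -0.16] rect c(jig axes,mm) [ 2.  -2.7] [ 60.1 241.6] 0.9Traceback (most recent call last):
  File "<stdin>", line 4, in <module>
  File "bar.py", line 20, in bar
    f=np.polyfit(e[:,0],e[:,1],1);e=e[abs(np.polyval(f,e[:,0])-e[:,1])<2.5]
    raise TypeError("expected non-empty vector for x")
TypeError: expected non-empty vector for x
```

Run:
```python
from se import *
s=st();xp=R.from_rotvec(jx*B).apply([0,0,-1])
g=tgt-jx*.012-jY*.016
for z in (.12,.058): g[2]=z;go(g,xp,jx)
```

```text
t 15.7 tcp [0.389  0.0819 0.4098] grasp [0.3794 0.1304 0.2587] x [-0.06   0.305 -0.95 ] z [ 0.983  0.184 -0.003] F [-0.6 -0.8 -3. ] w 11.6 q [-0.04  0.08 -0.16  2.07 -0.36  1.02  0.18]
sg 1 turn [ 0.06 -0.2  -0.13] then shift [149.1  10.7  44.9] shift in present axes [149.   10.3  45.5]
sg -1 turn [-179.94    0.21   -0.31] then shift [149.1 -10.7 -44.9] shift in present axes [149.   10.3  45.5]
sg 1 turn [ 0.06 -0.2  -0.13] then shift [208.1  -8.5  44.9] shift in present axes [207.9  -9.   45.6]
sg -1 turn [-179.94    0.21   -0.31] then shift [208.1   8.5 -44.9] shift in present axes [207.9  -9.   45.6]
```

>>> arm_command:
  motion:
    - [0,37,2.5,11.4,0,0,0]
    - [0,37,2.5,11.4,0,0,0]
    - [0,37,2.5,11.4,0,0,0]
    - [0,38,2.8,11.4,0,0,0]
    - [0,0,0,0,0,0,0]

```text
clock: 16.32
position: [0.4235, 0.145, 0.2701]
ee_rot: [0.105, 1.587, 0.391]
force: [-1.1, -0.7, -2.9]
width: 0.125
```

>>> arm_command:
  motion:
    - [0,20,-6.4,0,0,0,0]
    - [0,20,-6.4,0,0,0,0]
    - [0,18,-6,0,0,0,0]
    - [0,0,0,0,0,0,0]
    - [0,0,0,0,0,0,0]

```text
clock: 16.95
position: [0.4243, 0.1452, 0.2126]
ee_rot: [0.105, 1.58, 0.391]
force: [-0.9, -0.4, -3.0]
width: 0.126
```

Run:
```python
from bar import *
s=st();xp=R.from_rotvec(jx*B).apply([0,0,-1])
g=tgt-jx*.012-jY*.016;g[2]=.0475
go(g,xp,jx)
from cell import get_image
d=get_image("top");np.savez("t7.npz",**d)
M=R.from_rotvec(s["ee_rot"]).as_matrix();g=np.array(s["position"])+.159*M[:,0]
bar(d,g,g[2]-.0305,.006)
cv2.imwrite("pics/t7.png",cv2.resize(cv2.cvtColor(d["frame"][200:320,160:320],cv2.COLOR_RGB2BGR),None,fx=4,fy=4))
```

```text
t 16.95 tcp [0.4243 0.1452 0.2126] grasp [0.4154 0.1938 0.0614] x [-0.056  0.306 -0.95 ] z [0.983 0.182 0.   ] F [-0.9 -0.4 -3. ] w 11.6 q [-0.12  0.46 -0.25  2.19 -0.44  0.49  0.23]
sg 1 turn [-0.01  0.02 -0.11] then shift [13.3 -3.9 -1.3] shift in present axes [13.3 -3.9 -1.4]
sg -1 turn [ 1.7999e+02 -1.7000e-01 -3.0000e-02] then shift [13.3  3.9  1.3] shift in present axes [13.3 -3.9 -1.4]
935 z at g 0.0327 slope deg along jx,jY [-0.23 -1.78] rect c(jig axes,mm) [ 0.6 92.8] [117.2  61.5] 84.93
near 13 u at v=0 -28.2 yaw err deg (ccw+) -0.55
far 13 u at v=0 25.3 yaw err deg (ccw+) -1.03
v range [ 33.1  35.5 149.4 150. ]
```

View pics/t7.png

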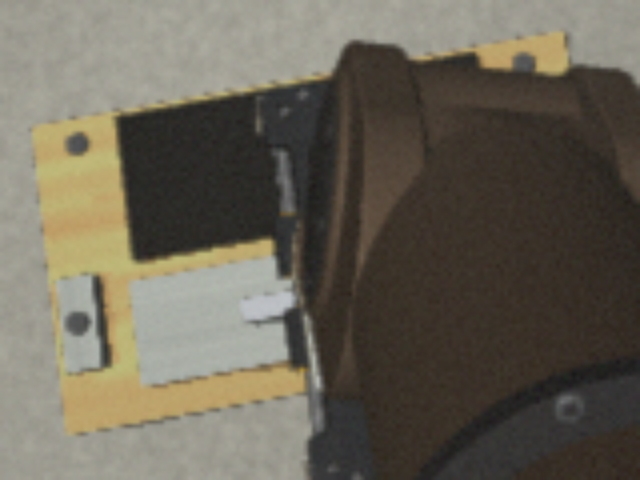

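The bar's free end (crop 215,320) runs parallel to the slab's near face, with about 12 mm to the face and about 16 mm to the stop (85,325). Now I'll lower it until it touches the plate.

>>> arm_command:
  motion:
    - [0,6,-2,0,0,0,0]
    - [0,5,-1.6,0,0,0,0]
    - [0,2,-0.6,0,0,0,0]
    - [0,0,0,0,0,0,0]
    - [0,0,0,0,0,0,0]

```text
clock: 17.62
position: [0.4239, 0.1459, 0.1979]
ee_rot: [0.105, 1.581, 0.392]
force: [0.5, -0.2, -2.9]
width: 0.127
```

>>> arm_command:
  motion:
    - [0,1,-0.3,0,0,0,0]
    - [0,0,0,0,0,0,0]
    - [0,0,0,0,0,0,0]

```text
clock: 18.0
position: [0.424, 0.1459, 0.1973]
ee_rot: [0.105, 1.581, 0.392]
force: [-0.4, -2.0, 6.4]
width: 0.125
```

>>> arm_command:
  motion:
    - [0,1,-0.3,0,0,0,0]
    - [0,0,0,0,0,0,0]
    - [0,0,0,0,0,0,0]

```text
clock: 18.38
position: [0.4239, 0.1459, 0.1972]
ee_rot: [0.105, 1.581, 0.393]
force: [-5.2, -8.3, 26.3]
width: 0.126
```

```bash
cat > edges.py <<'E'
from bar import *
from cell import get_image
s=st()
d=get_image("top");f=d["frame"].astype(float);hsv=cv2.cvtColor(d["frame"],cv2.COLOR_RGB2HSV).astype(float)
def val(img,P):
    K=d["K"];q=(P-d["origin"])@Rm(d);u=(K[0,0]*q[:,0]/q[:,2]+K[0,2]).astype(np.float32);v=(K[1,1]*q[:,1]/q[:,2]+K[1,2]).astype(np.float32)
    return cv2.remap(img.astype(np.float32),u[None],v[None],cv2.INTER_LINEAR)[0]
o=np.array([.4502,.2177,0])
def edge(y,z,x0,x1,img,along=0,thr=None):
    """first threshold crossing on a scan at height z"""
    t=np.arange(x0,x1,.25);P=np.array([o+jx*(a if along==0 else y)/1000+jY*(y if along==0 else a)/1000 for a in t]);P[:,2]=z
    w=val(img,P);k=np.nonzero((w[:-1]-thr)*(w[1:]-thr)<0)[0];return t[k]
S=f.sum(2)
def fit(nm,pts):
    e=np.array(pts)
    for _ in range(3): c=np.polyfit(e[:,0],e[:,1],1);e=e[abs(np.polyval(c,e[:,0])-e[:,1])<1.2]
    print(nm,len(e),"at mid",round(np.polyval(c,e[:,0].mean()),2),"slope deg",round(np.degrees(c[0]),2));return c
sl=[];ba=[];bn=[]
for y in np.arange(40,96,3):
    k=edge(y,.022,-12,15,S,thr=150);sl+=[(y,k[-1])] if len(k) else []
    k=edge(y,.015,-75,-2,hsv[...,1],thr=60)
    if len(k): bn.append((y,k[0])); b=[q for q in k if q-k[0]>50]; ba+= [(y,b[0])] if b else []
fit("slab near edge x",sl)
for n_,e in(("bar far",ba),("bar near",bn)):
    if len(e)>3: fit(n_+" edge x",e)
E
python3 edges.py
```

```text
t 18.38 tcp [0.4239 0.1459 0.1972] grasp [0.4149 0.1946 0.0461] x [-0.057  0.306 -0.95 ] z [0.983 0.183 0.   ] F [-5.2 -8.3 26.3] w 11.6 q [-0.11  0.49 -0.26  2.2  -0.45  0.45  0.25]
slab near edge x 19 at mid 1.09 slope deg -0.75
bar far edge x 19 at mid -11.46 slope deg -0.32
bar near edge x 19 at mid -67.66 slope deg 0.16
```

>>> arm_command:
  motion:
    - [0,-1.7,0.5,0,0,0,0]
    - [0,0,0,0,0,0,0]
    - [0,0,0,0,0,0,0]

```text
clock: 18.8
position: [0.4239, 0.1459, 0.1974]
ee_rot: [0.105, 1.582, 0.392]
force: [0.4, 0.2, -2.4]
width: 0.129
```

Run:
```python
exec(open("edges.py").read().split("sl=[]")[0])
M=R.from_rotvec(s["ee_rot"]).as_matrix();print("tool z yaw",np.degrees(np.arctan2(M[1,2],M[0,2])))
dn=d
for nm in("top0.npz",):
    d=dict(np.load(nm));f=d["frame"].astype(float);hsv=cv2.cvtColor(d["frame"],cv2.COLOR_RGB2HSV).astype(float);S=f.sum(2)
    e=[(y,k[-1]) for y in range(-94,96,3) for k in[edge(y,.022,-12,15,S,thr=150)] if len(k)];fit("slab near",e)
    e=[(y,k[-1]) for y in range(-94,96,3) for k in[edge(y,.022,70,88,S,thr=150)] if len(k)];fit("slab far",e)
    e=[(y,k[0]) for y in range(-140,140,4) for k in[edge(y,.010,-95,-75,hsv[...,1],thr=60)] if len(k)];fit("plate near",e)
    e=[(y,k[-1]) for y in range(-140,140,4) for k in[edge(y,.010,78,95,hsv[...,1],thr=60)] if len(k)];fit("plate far",e)
    e=[(x,k[0]) for x in range(-48,-8,3) for k in[edge(x,.026,105,135,hsv[...,1],1,60)] if len(k)];fit("stop face y",e)
    hsv=cv2.cvtColor(dn["frame"],cv2.COLOR_RGB2HSV).astype(float);d=dn
    e=[(x,k[0]) for x in range(-62,-14,3) for k in[edge(x,.015,80,115,hsv[...,1],1,60)] if len(k)];fit("bar end y",e)
    e=[(x,k[0]) for x in range(-48,-8,3) for k in[edge(x,.026,110,135,hsv[...,1],1,60)] if len(k)];fit("stop face y now",e)
```

```text
t 18.8 tcp [0.4239 0.1459 0.1974] grasp [0.4148 0.1945 0.0463] x [-0.058  0.306 -0.95 ] z [ 0.983  0.183 -0.001] F [ 0.4  0.2 -2.4] w 11.8 q [-0.12  0.49 -0.26  2.2  -0.45  0.45  0.25]
tool z yaw 10.541969627346495
slab near 63 at mid 0.62 slope deg -0.08
slab far 64 at mid 78.22 slope deg 0.03
plate near 68 at mid -85.08 slope deg -0.05
plate far 70 at mid 85.04 slope deg -0.07
stop face y 14 at mid 117.84 slope deg 0.54
bar end y 16 at mid 101.89 slope deg 0.18
stop face y now 14 at mid 117.75 slope deg 0.06
```

>>> arm_command:
  motion:
    - [0,1.5,4.8,4,0,0,0]
    - [0,1.5,4.8,4,0,0,0]
    - [0,0,0,1,0,0,0]
    - [0,0,0,0,0,0,0]

```text
clock: 19.35
position: [0.431, 0.1575, 0.1977]
ee_rot: [0.104, 1.581, 0.392]
force: [-0.2, 0.5, -2.5]
width: 0.129
```

>>> arm_command:
  motion:
    - [0,0,0,1,0,0,0]
    - [0,0,0,0,0,0,0]
    - [0,0,0,0,0,0,0]

```text
clock: 19.73
position: [0.4319, 0.1575, 0.1977]
ee_rot: [0.105, 1.581, 0.392]
force: [0.6, 0.4, -2.3]
width: 0.128
```

>>> arm_command:
  motion:
    - [0,0,0,1,0,0,0]
    - [0,0,0,0,0,0,0]
    - [0,0,0,0,0,0,0]

```text
clock: 20.1
position: [0.4329, 0.1578, 0.1977]
ee_rot: [0.105, 1.581, 0.392]
force: [0.2, 0.1, -2.8]
width: 0.129
```

>>> arm_command:
  motion:
    - [0,0,0,0.7,0,0,0]
    - [0,0,0,0,0,0,0]
    - [0,0,0,0,0,0,0]

```text
clock: 20.48
position: [0.4335, 0.1579, 0.1977]
ee_rot: [0.105, 1.582, 0.392]
force: [-1.7, -0.4, -2.2]
width: 0.124
```

>>> arm_command:
  motion:
    - [0,0,0,0.7,0,0,0]
    - [0,0,0,0,0,0,0]
    - [0,0,0,0,0,0,0]

```text
clock: 20.85
position: [0.4338, 0.158, 0.1976]
ee_rot: [0.104, 1.583, 0.392]
force: [-3.4, -1.3, -0.1]
width: 0.132
```

>>> arm_command:
  motion:
    - [0,0,0,0.5,0,0,0]
    - [0,0,0,0,0,0,0]
    - [0,0,0,0,0,0,0]

```text
clock: 21.22
position: [0.4339, 0.158, 0.1976]
ee_rot: [0.104, 1.583, 0.392]
force: [-5.9, -1.7, 0.6]
width: 0.129
```

```bash
python3 - <<'E'
from se import *
from cell import arm
s=st();print("torque",np.round(s["ft_torque"],2));M=R.from_rotvec(s["ee_rot"]).as_matrix();print("yaw",np.degrees(np.arctan2(M[1,2],M[0,2])),"Fjx",np.array(s["force"])@jx,"FjY",np.array(s["force"])@jY)
E
python3 edges.py
```

```text
t 21.23 tcp [0.4339 0.158  0.1976] grasp [0.4245 0.2066 0.0465] x [-0.059  0.305 -0.95 ] z [ 0.983  0.184 -0.003] F [-5.9 -1.7  0.6] w 11.9 q [-0.14  0.51 -0.25  2.17 -0.44  0.46  0.22]
torque [-0.83  1.03  0.29]
yaw 10.580729830458152 Fjx -6.099261460790132 FjY -0.6135881833383526
t 21.23 tcp [0.4339 0.158  0.1976] grasp [0.4245 0.2066 0.0465] x [-0.059  0.305 -0.95 ] z [ 0.983  0.184 -0.003] F [-5.9 -1.7  0.6] w 11.9 q [-0.14  0.51 -0.25  2.17 -0.44  0.46  0.22]
slab near edge x 19 at mid 1.63 slope deg 0.01
bar near edge x 19 at mid -56.11 slope deg -0.42
```

The bar is felt on the slab face, at 6 N. Next I'll slide it towards the stop.

>>> arm_command:
  motion:
    - [0,0.6,1.9,0,0,0,0]
    - [0,0.3,1.0,0,0,0,0]
    - [0,0,0,0,0,0,0]
    - [0,0,0,0,0,0,0]

```text
clock: 21.78
position: [0.4335, 0.1602, 0.1974]
ee_rot: [0.104, 1.583, 0.391]
force: [-4.0, -6.0, 1.1]
width: 0.124
```

>>> arm_command:
  motion:
    - [0,0.3,0.95,0,0,0,0]
    - [0,0,0,0,0,0,0]
    - [0,0,0,0,0,0,0]

```text
clock: 22.15
position: [0.4334, 0.161, 0.1974]
ee_rot: [0.104, 1.583, 0.391]
force: [-3.9, -6.8, 1.3]
width: 0.131
```

>>> arm_command:
  motion:
    - [0,0.2,0.7,0,0,0,0]
    - [0,0,0,0,0,0,0]
    - [0,0,0,0,0,0,0]

```text
clock: 22.52
position: [0.4332, 0.1618, 0.1974]
ee_rot: [0.104, 1.583, 0.391]
force: [-3.8, -5.4, 0.1]
width: 0.126
```

>>> arm_command:
  motion:
    - [0,0.2,0.7,0,0,0,0]
    - [0,0,0,0,0,0,0]
    - [0,0,0,0,0,0,0]

```text
clock: 22.9
position: [0.4331, 0.1626, 0.1974]
ee_rot: [0.104, 1.583, 0.391]
force: [-3.7, -5.2, 0.0]
width: 0.13
```

>>> arm_command:
  motion:
    - [0,0.2,0.7,0,0,0,0]
    - [0,0,0,0,0,0,0]
    - [0,0,0,0,0,0,0]

```text
clock: 23.28
position: [0.433, 0.1634, 0.1975]
ee_rot: [0.104, 1.583, 0.391]
force: [-3.7, -4.8, -0.5]
width: 0.128
```

Run:
```python
from se import *
s=st();M=R.from_rotvec(s["ee_rot"]).as_matrix();print("yaw",np.degrees(np.arctan2(M[1,2],M[0,2])),"Fjx",np.array(s["force"])@jx,"FjY",np.array(s["force"])@jY)
```

```text
t 23.27 tcp [0.433  0.1634 0.1975] grasp [0.4236 0.2118 0.0463] x [-0.059  0.304 -0.951] z [ 0.983  0.183 -0.003] F [-3.7 -4.8 -0.5] w 11.8 q [-0.16  0.51 -0.25  2.17 -0.44  0.46  0.21]
yaw 10.530578990732115 Fjx -4.550001782902876 FjY -4.06061977937851
```

>>> arm_command:
  motion:
    - [0,0.2,0.6,0,0,0,0]
    - [0,0,0,0,0,0,0]
    - [0,0,0,0,0,0,0]

```text
clock: 23.65
position: [0.4328, 0.164, 0.1975]
ee_rot: [0.104, 1.583, 0.391]
force: [-5.3, -4.7, -0.5]
width: 0.124
```

>>> arm_command:
  motion:
    - [0,0.2,0.6,0,0,0,0]
    - [0,0,0,0,0,0,0]
    - [0,0,0,0,0,0,0]

```text
clock: 24.02
position: [0.4327, 0.1646, 0.1975]
ee_rot: [0.104, 1.583, 0.391]
force: [-4.4, -5.3, -0.8]
width: 0.129
```

>>> arm_command:
  motion:
    - [0,0.2,0.6,0,0,0,0]
    - [0,0,0,0,0,0,0]
    - [0,0,0,0,0,0,0]

```text
clock: 24.4
position: [0.4326, 0.1652, 0.1975]
ee_rot: [0.104, 1.583, 0.391]
force: [-3.9, -4.7, -0.9]
width: 0.126
```

>>> arm_command:
  motion:
    - [0,0.2,0.6,0,0,0,0]
    - [0,0,0,0,0,0,0]
    - [0,0,0,0,0,0,0]

```text
clock: 24.78
position: [0.4325, 0.1659, 0.1975]
ee_rot: [0.104, 1.583, 0.391]
force: [-3.8, -5.5, -0.8]
width: 0.125
```

```bash
cat > gap.py <<'E'
exec(open("edges.py").read().split("sl=[]")[0])
hsv=cv2.cvtColor(d["frame"],cv2.COLOR_RGB2HSV).astype(float)
e=[(x,k[0]) for x in range(-62,-6,3) for k in[edge(x,.015,95,125,hsv[...,1],1,60)] if len(k)];print("bar end",np.round(e,1).tolist())
cv2.imwrite("pics/t8.png",cv2.resize(cv2.cvtColor(d["frame"][235:305,165:265],cv2.COLOR_RGB2BGR),None,fx=7,fy=7,interpolation=cv2.INTER_CUBIC))
E
python3 gap.py
```

```text
t 24.77 tcp [0.4325 0.1659 0.1975] grasp [0.4231 0.2143 0.0463] x [-0.059  0.304 -0.951] z [ 0.983  0.183 -0.003] F [-3.8 -5.5 -0.8] w 11.5 q [-0.16  0.51 -0.25  2.17 -0.44  0.46  0.2 ]
bar end [[-56.0, 97.0], [-53.0, 120.2]]
```

View pics/t8.png

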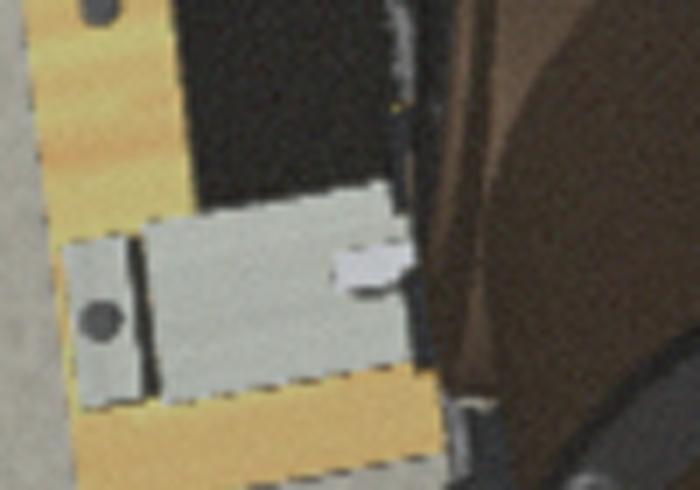

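The bar is flush to the slab (near 200,210) and only a thin dark line (145,310) remains at the stop, most of it the stop's own face seen obliquely. I'll continue until I feel it.

>>> arm_command:
  motion:
    - [0,0.2,0.6,0,0,0,0]
    - [0,0,0,0,0,0,0]
    - [0,0,0,0,0,0,0]

```text
clock: 25.2
position: [0.4324, 0.1665, 0.1975]
ee_rot: [0.104, 1.583, 0.391]
force: [-4.5, -4.6, 0.1]
width: 0.123
```

>>> arm_command:
  motion:
    - [0,0.2,0.6,0,0,0,0]
    - [0,0,0,0,0,0,0]
    - [0,0,0,0,0,0,0]

```text
clock: 25.58
position: [0.4323, 0.1671, 0.1974]
ee_rot: [0.104, 1.583, 0.391]
force: [-4.8, -5.5, -0.6]
width: 0.127
```

>>> arm_command:
  motion:
    - [0,0.1,0.4,0,0,0,0]
    - [0,0,0,0,0,0,0]
    - [0,0,0,0,0,0,0]

```text
clock: 25.95
position: [0.4322, 0.1674, 0.1975]
ee_rot: [0.104, 1.583, 0.391]
force: [-3.7, -5.5, -0.5]
width: 0.127
```

>>> arm_command:
  motion:
    - [0,0.2,0.6,0,0,0,0]
    - [0,0,0,0,0,0,0]
    - [0,0,0,0,0,0,0]

```text
clock: 26.32
position: [0.4322, 0.1675, 0.1975]
ee_rot: [0.104, 1.583, 0.39]
force: [-4.1, -8.6, 1.7]
width: 0.128
```

>>> arm_command:
  motion:
    - [0,0.2,0.6,0,0,0,0]
    - [0,0,0,0,0,0,0]
    - [0,0,0,0,0,0,0]

```text
clock: 26.7
position: [0.4321, 0.1676, 0.1975]
ee_rot: [0.104, 1.583, 0.389]
force: [-3.3, -12.1, 5.0]
width: 0.128
```

Run:
```python
exec(open("edges.py").read().split("sl=[]")[0])
print("Fj",np.array(s["force"])@jx,np.array(s["force"])@jY,"tau",np.round(s["ft_torque"],2))
# dark line width: intensity profile along jY at z=.015 x=-28, and rib end position (z=.046) vs tool
t=np.arange(104,126,1.)
for x in(-44,-16): print(x,[int(v) for v in val(S,np.array([o*[1,1,0]+jx*x/1000+jY*a/1000+[0,0,.015] for a in t]))])
M=R.from_rotvec(s["ee_rot"]).as_matrix();g=np.array(s["position"])+.159*M[:,0];print("grasp in jig",(g-o)@jx,(g-o)@jY)
t=np.arange(30,70,2.);print("rib",[int(v) for v in val(S,np.array([o*[1,1,0]+jx*-.0275+jY*a/1000+[0,0,.046] for a in t]))])
```

```text
t 26.7 tcp [0.4321 0.1676 0.1975] grasp [0.4228 0.2158 0.0463] x [-0.059  0.303 -0.951] z [ 0.983  0.181 -0.003] F [ -3.3 -12.1   5. ] w 11.8 q [-0.17  0.51 -0.25  2.17 -0.44  0.45  0.2 ]
Fj -5.4878967995252035 -11.298152632160463 tau [-2.46  1.11  0.47]
-44 [516, 517, 514, 512, 510, 509, 510, 510, 511, 513, 514, 513, 509, 503, 487, 453, 405, 302, 192, 220, 245, 354]
-16 [509, 510, 511, 511, 513, 518, 521, 517, 513, 514, 515, 513, 509, 495, 466, 431, 384, 325, 261, 207, 276, 354]
grasp in jig -0.027277610400869585 0.003168933270101041
rib [160, 267, 481, 577, 572, 580, 576, 580, 573, 573, 572, 573, 570, 537, 512, 517, 518, 513, 512, 507]
```

The stop is felt too: motion halted and the force rose to 11 N. I'll settle the bar onto the plate, open slightly and back out.

>>> arm_command:
  motion:
    - [0,0.4,-0.1,0,0,0,0]
    - [0,0,0,0,0,0,0]
    - [0,0,0,0,0,0,0]

```text
clock: 27.12
position: [0.4321, 0.1676, 0.1974]
ee_rot: [0.104, 1.583, 0.389]
force: [-6.1, -13.9, 12.0]
width: 0.127
```

>>> arm_command:
  motion:
    - [22,0,0,0,0,0,0]
    - [22,0,0,0,0,0,0]
    - [22,0,0,0,0,0,0]
    - [22,0,0,0,0,0,0]

```text
clock: 27.62
position: [0.4328, 0.1699, 0.1975]
ee_rot: [0.105, 1.581, 0.392]
force: [-0.5, 0.2, 0.6]
width: 0.241
```

Run:
```python
from se import *
s=st();M=R.from_rotvec(s["ee_rot"]).as_matrix();o=np.array([.4502,.2177,0]);g=np.array(s["position"])+.159*M[:,0];print("grasp in jig",(g-o)@jx,(g-o)@jY)
```

```text
t 27.62 tcp [0.4328 0.1699 0.1975] grasp [0.4237 0.2185 0.0464] x [-0.057  0.306 -0.95 ] z [ 0.983  0.183 -0.   ] F [-0.5  0.2  0.6] w 22.1 q [-0.17  0.51 -0.25  2.17 -0.45  0.45  0.2 ]
grasp in jig -0.025894397859614993 0.005589672062619069
```

>>> arm_command:
  motion:
    - [22,-6,0,-1,0,0,0]
    - [22,-10,0,0,0,0,0]
    - [22,-15,0,0,0,0,0]
    - [22,-30,0,0,0,0,0]
    - [22,-40,0,0,0,0,0]

```text
clock: 28.25
position: [0.4371, 0.1382, 0.2946]
ee_rot: [0.104, 1.583, 0.392]
force: [1.5, 0.8, -0.6]
width: 0.242
```

>>> arm_command:
  motion:
    - [22,-40,-20,-20,0,0,0]
    - [22,0,-40,-30,0,0,0]
    - [22,0,-45,-10,0,0,0]
    - [22,0,-45,0,0,0,0]
    - [22,0,0,0,0,0,0]

```text
clock: 28.88
position: [0.4069, -0.0277, 0.2848]
ee_rot: [0.108, 1.581, 0.387]
force: [0.8, 0.7, 0.9]
width: 0.241
```

```bash
cat > final.py <<'E'
exec(open("edges.py").read().split("sl=[]")[0])
from cell import pinpoint
H=hsv[...,1]
fit("slab near",[(y,k[-1]) for y in range(-94,96,3) for k in[edge(y,.022,-12,15,S,thr=150)] if len(k)])
fit("bar near",[(y,k[0]) for y in range(-112,112,3) for k in[edge(y,.015,-75,-35,H,thr=60)] if len(k)])
fit("bar -y end",[(x,k[0]) for x in range(-52,-4,3) for k in[edge(x,.015,-140,-100,H,1,60)] if len(k)])
P=cloud(d);u=(P-o)@jx*1e3;v=(P-o)@jY*1e3;m=(d["range_z"]>0)&(abs(v)<112)&(u>-54)&(u<-2)&((abs(u+28)>12)|(abs(v)>62))
p=P[m];c=np.linalg.lstsq(np.c_[u[m],v[m],np.ones(m.sum())],p[:,2]*1e3,rcond=None)[0];print("bar top plane mm",np.round(c,4),"z mid",c@[-28,0,1])
for t in("straightedge","knife","tray","jig","stop","burner"): print(t,[(np.round(r["point"],3).tolist(),round(r["p"],2)) for r in pinpoint("top",t)[:1]])
cv2.imwrite("pics/t9.png",cv2.resize(cv2.cvtColor(d["frame"][110:330,140:400],cv2.COLOR_RGB2BGR),None,fx=2.6,fy=2.6,interpolation=cv2.INTER_CUBIC))
E
python3 final.py
```

```text
t 28.88 tcp [ 0.4069 -0.0277  0.2848] grasp [0.398  0.0207 0.1336] x [-0.056  0.305 -0.951] z [ 0.984  0.177 -0.001] F [0.8 0.7 0.9] w 22.1 q [ 0.16  0.3  -0.1   2.18 -0.4   0.78  0.54]
slab near 23 at mid 2.54 slope deg -2.22
bar near 75 at mid -56.1 slope deg -0.04
bar -y end 16 at mid -119.28 slope deg -0.2
bar top plane mm [ 5.00000e-04 -2.00000e-04  1.53585e+01] z mid 15.345597188347188
straightedge [([0.423, 0.215, 0.009], 0.71)]
knife [([0.686, 0.017, 0.002], 0.84)]
tray [([0.683, 0.005, 0.0], 0.82)]
jig [([0.452, 0.22, 0.001], 0.55)]
stop [([0.398, 0.344, 0.01], 0.65)]
burner [([0.511, -0.002, 0.004], 0.66)]
```

View pics/t9.png

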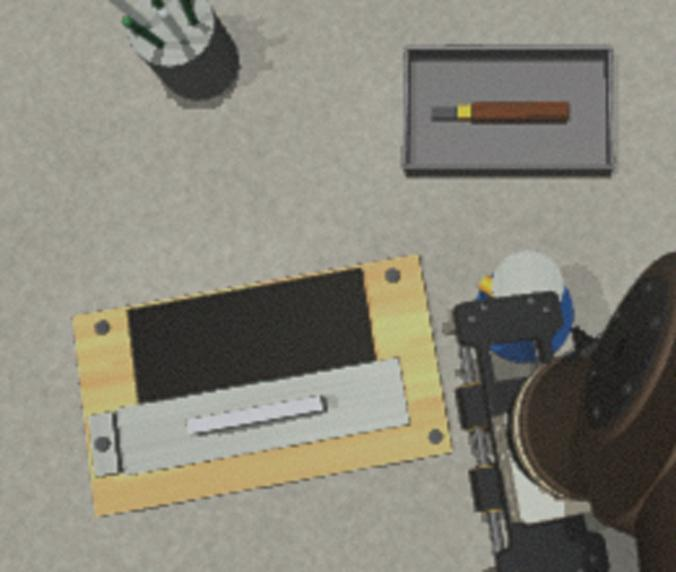

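The bar lies flush along the slab with its end on the stop (crop 118,440), the knife is in the tray (520,110) and the burner is upright. I'll raise the arm clear and hand in.

>>> arm_command:
  motion:
    - [22,-30,0,-10,0,0,0]
    - [22,-30,0,-10,0,0,0]
    - [22,0,0,0,0,0,0]
    - [22,0,0,0,0,0,0]

```text
clock: 29.72
position: [0.3905, -0.0462, 0.3417]
ee_rot: [0.104, 1.581, 0.393]
force: [-1.0, 0.1, 0.4]
width: 0.241
```

```bash
python3 final.py; python3 -c "
from cell import arm
print(arm.sign_off())"
```

```text
t 29.73 tcp [ 0.3905 -0.0462  0.3417] grasp [0.3814 0.0024 0.1906] x [-0.057  0.306 -0.95 ] z [ 0.983  0.184 -0.   ] F [-1.   0.1  0.4] w 22.1 q [ 0.19  0.19 -0.08  2.14 -0.36  0.94  0.53]
slab near 22 at mid 4.48 slope deg -3.49
bar near 74 at mid -56.11 slope deg -0.03
bar -y end 16 at mid -119.27 slope deg -0.27
bar top plane mm [ 5.00000e-04 -8.00000e-04  1.54677e+01] z mid 15.452489946124215
straightedge [([0.419, 0.215, 0.009], 0.6)]
knife [([0.683, 0.018, 0.003], 0.79)]
tray [([0.686, 0.008, -0.001], 0.88)]
jig [([0.451, 0.215, 0.002], 0.63)]
stop [([0.398, 0.342, 0.009], 0.66)]
burner [([0.511, -0.003, -0.001], 0.8)]
the job is handed in; nothing more can be done
None
```

The job is handed in at about 29.8 s of the allowed 66 s. The knife is in the grey tray. The straightedge lies flat on the plate, rib up, along the slab's near face with its end at the stop.

- **Straightedge contact:** I felt it meet the slab face at about 6 N and the stop at about 11 N. The highest reading was 26 N, on first touching the plate. I gripped the rib with the tool leaned 18° along it, because a straight grip ran joint 5 to its limit.
- **Straightedge position:** the last pictures show its near edge parallel to the plate within about 0.05°. Its top is level at 15.4 mm above the bench (15 expected). The far edge works out at -0.1 mm from the slab face plane.
- **Other things:** the network puts the knife about 10 mm from the tray centre. It finds the burner where it was at the start. I did not re-measure the flask and jar at the end; the arm never went near them.

Two checks disagreed:
- The final slab-edge fit was useless (slopes of -2.2° and -3.5°), because the bar now hides that edge. I relied on the fit from the start, which agreed with the plate within 0.1°.
- The measured bar end came out about 3 mm past the stop face measured earlier. That cannot be real, so it is probably camera or threshold error. I trusted the felt contact instead.

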